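Change over the bench UV curing box

TASK

Change over the curing box: click the lamp knob fully off, lift the cover all the way up, move the finished teal bracket to the wooden tray and load every grey primed bracket that is there into the chamber, all lying flat on their plates and none on top of another. Then lower the cover gently onto its stop and click the lamp knob past its detent to fully on. Never have the lamp on while the cover is up, and leave the other things on the bench where they are.

Things in the scene. Friction and masses are not known exactly. Their poses are not given: they have to be found in the camera images.
- curing_box: Blue UV curing box, fixed, turned a little. Open chamber 172 (x) x 302 (y) x 60 high outside, 160 x 290 inside, inner floor 10 above the bench. Grey control pod 130 x 90 x 60 high on its -y side, centred at (0, -196) mm. Origin: centre of the chamber's underside on the bench; x away from the robot, z up.
- cover (a joint): Angle of the hinged amber see-through cover of the box, rad: 0 = down on its stop (the rim), 1.65 = as far up as it goes, just past upright. The hinge is stiff: the cover stays wherever it is left; about 5 N at the handle moves it. The cover is 174 from hinge to front edge, 302 wide, 8 thick.
- cover_handle (a point): Middle of the cover's handle: a round steel bar 12 thick and 130 long (along y), 45 in front of the cover's front edge; 219 mm from the hinge axis, and 66 above the bench with the cover down. The gap between bar and cover edge is free for a finger.
- cover_hinge (a point): Middle of the cover's hinge axis (along the box's y), at the far rim of the chamber, 62 above the bench, at (86, 0, 62) mm in the box's frame.
- lamp_knob (a joint): Angle of the red lamp knob on the control pod, rad, growing clockwise seen from above: 0 = lamp off, 1.2 = lamp on, with an end stop at each. An over-centre detent has its crest at 0.6 (takes about 0.25 N m, most at the start of a turn): released before the crest the knob springs back, past it it clicks over to the other end.
- knob_grip (a point): On the vertical axis of the lamp knob, 90 above the bench, the height to grip; (-10, -196, 90) mm in the box's frame. Its upright bar grip is 52 long, 14 thick, from 72 to 102 above the bench; at joint 0 its length lies along the box's x and turns with the knob. White mark on its -x end.
- tray: Wooden tray, fixed, 170 (x) x 210 (y) outside, walls 5 thick and 16 high, inner floor 5 above the bench. Origin: centre of its underside.
- cured: The finished bracket, dark teal, in the chamber at the start: an upright rib 50 long (along its x), 10 thick (y) and 26 high stands on the middle of a 70 (x) x 44 (y) x 6 thick plate, 32 high in all, 200 g. Origin: centre of the plate's underside, z up.
- bracket_a: A matt light-grey primed bracket, not yet cured (may be absent): an upright rib 50 long (along its x), 10 thick (y) and 26 high stands on the middle of a 70 (x) x 44 (y) x 6 thick plate, 32 high in all, 200 g. Origin: centre of the plate's underside, z up.
- bracket_b: A matt light-grey primed bracket, not yet cured (may be absent): an upright rib 50 long (along its x), 10 thick (y) and 26 high stands on the middle of a 70 (x) x 44 (y) x 6 thick plate, 32 high in all, 200 g. Origin: centre of the plate's underside, z up.
- bracket_c: A matt light-grey primed bracket, not yet cured (may be absent): an upright rib 50 long (along its x), 10 thick (y) and 26 high stands on the middle of a 70 (x) x 44 (y) x 6 thick plate, 32 high in all, 200 g. Origin: centre of the plate's underside, z up.
- bracket_d: A matt light-grey primed bracket, not yet cured (may be absent): an upright rib 50 long (along its x), 10 thick (y) and 26 high stands on the middle of a 70 (x) x 44 (y) x 6 thick plate, 32 high in all, 200 g. Origin: centre of the plate's underside, z up.
- mallet: Bystander: wooden mallet, head 64 thick and 100 long (x), handle to +y, 200 long over all. Origin under the middle of its head.
- hammer: Bystander: hammer 260 long with wooden handle, lying flat along its x. Origin: underside, near the middle.
- dolly: Bystander: dark steel dolly block 85 x 55 x 40 high. Origin: centre of its underside.
- tin: Bystander: green tin 66 across, 100 high. Origin: centre of its underside.
- spray: Bystander: can 60 across, 170 high. Origin: centre of its underside.
- wrench: Bystander: steel wrench 180 long, lying flat along its x. Origin: underside, near the middle.
- mug: Bystander: blue mug 76 across, 85 high. Origin: centre of its underside.
Mind the look-alikes: they are no part of the job. What is shaped like the bracket_d but orange or pink is not meant. Leave any pink look-alike of the bracket_c alone.

How it is judged (in metres and radians):
On the way, in this order (a step that is already met when the one before it is completed fails the run):
1. the lamp knob is clicked off while the cover is still down (value of joint each of lamp_knob, cover below 0.15 rad), for 0.2 s.
2. the cover is lifted up (value of joint cover above 1.4 rad), for 0.2 s.
3. with the cover up, the teal bracket lies in the tray and every grey bracket lies flat in the chamber (x of bracket_a in the frame of curing_box between -0.08 and 0.08 m and y of bracket_a in the frame of curing_box between -0.145 and 0.145 m and z of bracket_a in the frame of curing_box between 0.004 and 0.016 m and angle between each of bracket_a, bracket_b, bracket_c, bracket_d, cured's own z axis and vertical below 0.12 rad and x of bracket_b in the frame of curing_box between -0.08 and 0.08 m and y of bracket_b in the frame of curing_box between -0.145 and 0.145 m and z of bracket_b in the frame of curing_box between 0.004 and 0.016 m and x of bracket_c in the frame of curing_box between -0.08 and 0.08 m and y of bracket_c in the frame of curing_box between -0.145 and 0.145 m and z of bracket_c in the frame of curing_box between 0.004 and 0.016 m and x of bracket_d in the frame of curing_box between -0.08 and 0.08 m and y of bracket_d in the frame of curing_box between -0.145 and 0.145 m and z of bracket_d in the frame of curing_box between 0.004 and 0.016 m and x of cured in the frame of tray between -0.08 and 0.08 m and y of cured in the frame of tray between -0.1 and 0.1 m and z of cured in the frame of tray between -0.001 and 0.011 m and value of joint cover above 1 rad), for 0.2 s.
4. the cover is down on its stop, the lamp still off (value of joint cover below 0.04 rad and value of joint lamp_knob below 0.15 rad), for 0.2 s.
5. the lamp knob has clicked over to on (value of joint lamp_knob above 1.05 rad), for 0.2 s.
At the end, for the whole second after the job is handed in: The teal bracket lies in the tray and every grey bracket in the chamber, each flat on the floor (underside within 6 mm, tilt under 0.12 rad) and at rest; the cover is down on its stop (under 0.04 rad) and the lamp knob is on (over 1.05 rad) (x of bracket_a in the frame of curing_box between -0.08 and 0.08 m and y of bracket_a in the frame of curing_box between -0.145 and 0.145 m and z of bracket_a in the frame of curing_box between 0.004 and 0.016 m and angle between each of bracket_a, bracket_b, bracket_c, bracket_d, cured's own z axis and vertical below 0.12 rad and x of bracket_b in the frame of curing_box between -0.08 and 0.08 m and y of bracket_b in the frame of curing_box between -0.145 and 0.145 m and z of bracket_b in the frame of curing_box between 0.004 and 0.016 m and x of bracket_c in the frame of curing_box between -0.08 and 0.08 m and y of bracket_c in the frame of curing_box between -0.145 and 0.145 m and z of bracket_c in the frame of curing_box between 0.004 and 0.016 m and x of bracket_d in the frame of curing_box between -0.08 and 0.08 m and y of bracket_d in the frame of curing_box between -0.145 and 0.145 m and z of bracket_d in the frame of curing_box between 0.004 and 0.016 m and x of cured in the frame of tray between -0.08 and 0.08 m and y of cured in the frame of tray between -0.1 and 0.1 m and z of cured in the frame of tray between -0.001 and 0.011 m and linear speed of each of bracket_a, bracket_b, bracket_c, bracket_d, cured below 0.02 m/s and value of joint cover below 0.04 rad and value of joint lamp_knob above 1.05 rad); the robot touches nothing.
It fails at once if the lamp is on (knob past the crest) while the cover is up (value of joint lamp_knob above 0.7 rad and value of joint cover above 0.15 rad).
It fails at once if the cover is slammed: faster than 1.2 rad/s (about 0.26 m/s at the handle) in the last 0.3 rad above its stop (value of joint cover below 0.3 rad and velocity of joint cover below -1.2 rad/s).
It fails at once if a bystander is moved more than 40 mm (distance of any of hammer, mallet, dolly, tin, spray, wrench, mug from where it was at the start of the episode above 0.04 m).
Of bracket_a, bracket_b, bracket_c, bracket_d only 2 to 4 are there at a start; the rules pass over those that are not, and their reading is None.
At some moment in a run one of bracket_a, bracket_b, bracket_c, bracket_d, cured may be knocked a few centimetres aside while the robot is not near it.
Once in a run the grip may slacken for a moment while it holds something.
It also fails if it takes over 210 s, if anything falls off the work surface, if the arm or the gripper's body presses on something with over 40 N, if the wrist force passes 120 N, or if a joint passes its speed limit or range.

ROBOT

A 6-joint arm with a two-finger parallel gripper is mounted at the origin on the work surface. World frame = base frame: x ahead of the robot, y to its left, z up, the work surface at z = 0. Lengths are in mm, angles in rad, forces in N, time in s.
With the tool pointing down it reaches from about 300 to 750 mm from the base axis. Payload 8.5 kg.
Tool frame: the origin (TCP) lies at the centre of the arm's flange, where the gripper is bolted on; the fingertips stand 173 mm ahead of it and the grasp point (between the pads) lies hold_point_z ahead of it (hold_point_z is the distance from the TCP to the grasp point, in mm); y points along the fingers, x is the direction in which the jaws open and shut, and the axes are right-handed (so a half turn about y gives the same grasp; the last joint's range is limited). The gripper opens to 85 mm and grips with 20 to 120 N. Pads are 22 mm wide; open, the fingers measure 114 mm over their backs; the gripper's body (76 mm by 85 mm) begins 54 mm behind the grasp point. The pads swing forward as they close: fully open they stand 13 mm farther back than shut.
Start: joints at [1.058, 0.381, 1.297, -0, 1.464, -0.215], TCP at [161.372, 525.776, 404.722] pointing down, gripper open.
Joint ranges: [-3.11, 3.11], [-0.89, 2.33], [0.22, 2.48], [-1.42, 4.56], [0.17, 2.85], [-2.88, 2.88]. Speed limits (rad/s): [2.39, 2.39, 3.14, 3.14, 3.14, 3.14].

INTERFACE

Orientations are given as [roll, pitch, yaw] about the fixed x, y, z axes, in that order (R = Rz(yaw) Ry(pitch) Rx(roll)).
In Python, from workcell import * gives the robot as it stands. The module is installed in compiled form; this text tells all that it offers.
- The arm moves only by the tool move_arm, never from a script. Its argument "steps" is a list of rows, each a list of 3 entries, a list of its own where there are three numbers: the opening, from 0 (shut) to 1 (fully open), then the shift along the world's x, y, z scaled (see below), then the turn about the world's z scaled (see below). In form: [[jaw, [tx, ty, tz], roll], ...]. A call has 1 to 20 rows; each row shifts and turns the commanded pose from where the row before left it; what a row does not reach is not made up. The controller multiplies each number of a shift by 0.06 m and each number of a turn by 10 degrees. A row lasts 1/8 s, in which the tool goes at most 62.5 mm and 10.7 degrees, less where a joint would pass 70% of its speed; a pose out of reach is approached as far as the arm can. A call with a number of a shift or a turn outside -1 to 1 is refused whole. A call with a gripper value outside its range is refused whole. The fingers move at their own pace and stop on an object; "grip_force" is the grip in N (left out, the last holds). Time passes only in rows, so rows that do not move let the fingers close. It gives the time, the measured TCP pose, the force and the opening at its end, in the units of the state.
- observe(): the state, without advancing time (a new reading comes with each control period).
- read_camera(name): name is "side" or "top"; returns the picture (384x512x3 uint8, red, green, blue); there is no depth.
- camera_info(name): a dict with "fx", "fy", "cx", "cy" (pixels), "rvec" (rotation vector, rad) and "tvec" (3), from world to camera coordinates, as OpenCV has them. Camera axes: x right, y down, z forward; pixel columns grow to the right and rows downward; lengths in mm; the calibration is good to about 2 mm. A picture is of the moment at which its call begins. camera_info takes no time and is no camera call.
- job_done(): hands the job in, once; it reports no verdict.
The state is a dict: "t": time; "joints": joint angles; "joint_velocities": joint speeds; "tau": joint torques, N m; "tool_pos": TCP position; "eef_rot": TCP orientation; "force": force on the tool from outside, world axes, zero at the start; "moment": the same for the moment, N m; "finger_gap": finger opening in mm.
Only numpy, scipy, OpenCV 4.12 (cv2) and the standard library are available. Lean on these libraries where they do the work, as an engineer would, in place of code of your own. Each camera call takes 0.05 s, during which the arm holds its last target.

## Working session

There is one attempt and no reset: what is moved stays moved. The work goes in short steps, Python scripts to look and compute and a tool call to move; the robot and the scene stay as the last step left them, time stands still between calls to the robot, and variables do not carry over. Pictures are saved under pics/ and viewed, and the job is handed in when it is done.

Besides the shell and the picture viewer there is one more tool, called after "Request:" in YAML: its name, and indented under it one key for each argument. move_arm: Moves the arm, as the interface text tells. Its arguments: {"type":"object","properties":{"steps":{"type":"array"},"grip_force":{"type":"number"}},"required":["steps"]}

```bash
mkdir -p pics; python3 - <<'E'
from workcell import *
import cv2
print(observe())
for n in("side","top"):
    im=read_camera(n); cv2.imwrite(f"pics/{n}0.png",im[:,:,::-1]); i=camera_info(n); print(n,i)
    import numpy as np
    R=cv2.Rodrigues(np.array(i["rvec"]))[0]; print(-R.T@np.array(i["tvec"]))
E
```

```text
{'t': 0.0, 'joints': array([ 1.05768352e+00,  3.81219642e-01,  1.29827655e+00, -3.02191644e-05,
        1.46357950e+00, -2.15300488e-01]), 'joint_velocities': array([-0.00044874, -0.00031673,  0.00119261,  0.00036795,  0.00147144,
       -0.00035731]), 'tau': array([-2.08741170e-03, -4.48474431e+01, -2.31262672e+01, -3.76320686e-04,
        4.96835259e-03,  5.15467229e-05]), 'tool_pos': array([161.37035774, 525.75086662, 404.09356126]), 'eef_rot': array([-1.57050884e+00,  1.45521796e-03,  1.27298747e+00]), 'force': array([ 0.36882399, -0.61347277,  0.06125468]), 'moment': array([-0.01143686,  0.02510424, -0.03661911]), 'finger_gap': 85.53108188328373}
side {'fx': 366.6058392336201, 'fy': 366.6058392336201, 'cx': 257.83226056538297, 'cy': 194.86804283220744, 'rvec': array([ 2.18931383, -0.83251239,  0.36620294]), 'tvec': array([-374.49495917,  263.38800851, 1064.58974691])}
[-123.10225945 -701.5609447   914.12751917]
top {'fx': 419.44636335381546, 'fy': 419.44636335381546, 'cx': 250.43844905497792, 'cy': 190.73588998852352, 'rvec': array([ 2.1508328 , -2.12574775,  0.1783198 ]), 'tvec': array([  16.88380628,  485.99077764, 1379.33843961])}
[ 255.95836702   26.55070801 1439.73157363]
```

```bash
python3 - <<'E'
import workcell
print([x for x in dir(workcell) if not x.startswith('__')], getattr(workcell,'hold_point_z',None))
E
for n in side top; do python3 -c "
import cv2
i=cv2.imread('pics/${n}0.png');cv2.imwrite('pics/${n}0b.png',cv2.resize(i,(800,600),interpolation=cv2.INTER_CUBIC))"; done
```

```text
['PlanningError', 'camera_info', 'hold_point_z', 'job_done', 'observe', 'read_camera'] 154.70000000000002
```

View pics/top0b.png

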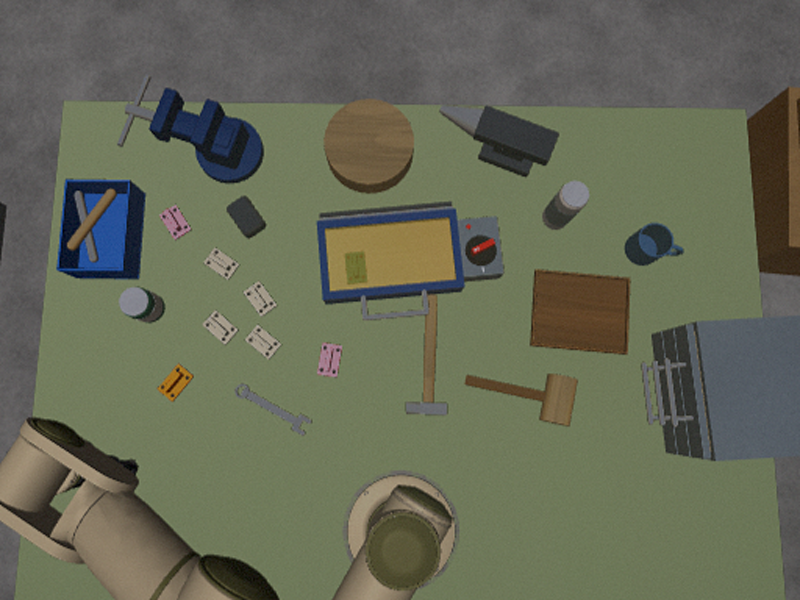

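View pics/side0b.png

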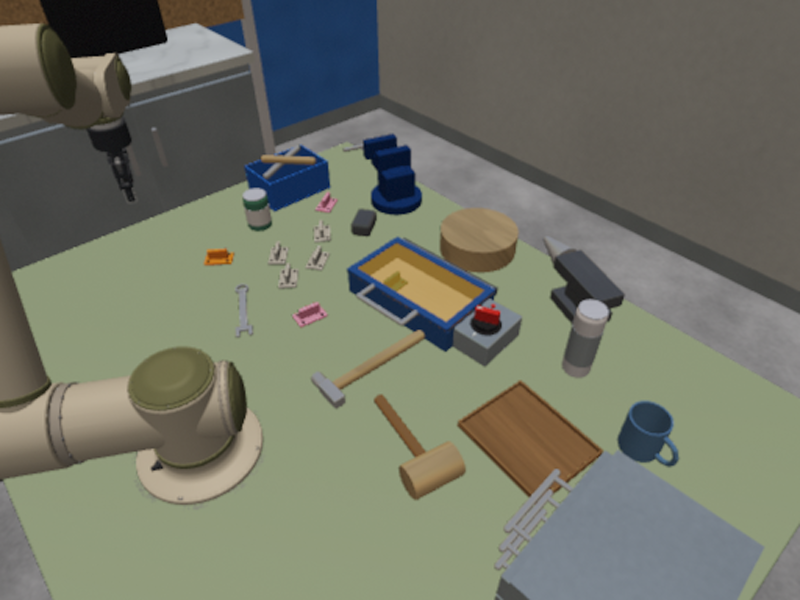

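The top view shows four pale brackets at (221,263), (260,298), (220,327) and (263,341). The look-alikes are pink at (176,222) and (330,360), and orange at (176,383). The teal bracket is under the amber cover at (356,267), the red knob is at (484,246), and the tray is at (580,311). I'll check close crops next.

```bash
cat > h.py <<'E'
import numpy as np, cv2
from workcell import *
def cam(n):
    i=camera_info(n); R=cv2.Rodrigues(np.array(i["rvec"]))[0]; t=np.array(i["tvec"])
    K=np.array([[i["fx"],0,i["cx"]],[0,i["fy"],i["cy"]],[0,0,1]]); return K,R,t
def plane(n,uv,z):
    K,R,t=cam(n); C=-R.T@t; uv=np.atleast_2d(uv).astype(float)
    d=(np.c_[uv,np.ones(len(uv))]@np.linalg.inv(K).T)@R
    return C+d*((z-C[2])/d[:,2])[:,None]
def proj(n,P):
    K,R,t=cam(n); P=np.atleast_2d(P).astype(float); q=(P@R.T+t)@K.T; return q[:,:2]/q[:,2:]
def tri(uvT,uvS):
    A=[];b=[]
    for n,uv in(("top",uvT),("side",uvS)):
        K,R,t=cam(n); P=K@np.c_[R,t]
        for k in(0,1): r=uv[k]*P[2]-P[k]; A.append(r[:3]); b.append(-r[3])
    A=np.array(A);b=np.array(b); s=np.linalg.norm(A,axis=1); 
    return np.linalg.lstsq(A/s[:,None],b/s,rcond=None)[0]
def shot(n,name):
    im=read_camera(n); cv2.imwrite(f"pics/{name}.png",im[:,:,::-1]); return im
def crop(im,x0,y0,x1,y1,name,rgb=True):
    c=im[y0:y1,x0:x1]; f=min(800/(x1-x0),600/(y1-y0)); c=cv2.resize(c,None,fx=f,fy=f,interpolation=cv2.INTER_CUBIC)
    cv2.imwrite(f"pics/{name}.png",c[:,:,::-1] if rgb else c)
E
python3 - <<'E'
from h import *
im=cv2.imread("pics/top0.png")[:,:,::-1]; 
crop(im,90,120,230,250,"c1"); crop(im,195,120,335,225,"c2")
hsv=cv2.cvtColor(np.ascontiguousarray(im),cv2.COLOR_RGB2HSV)
for u,v in((221,263),(260,298),(220,327),(263,341),(176,222),(330,360),(176,383),(356,267),(484,246)):
    x,y=int(u*.64),int(v*.64); print((x,y),im[y-3:y+4,x-5:x+6].reshape(-1,3).max(0),np.median(hsv[y-5:y+6,x-6:x+7].reshape(-1,3),axis=0))
E
```

```text
(141, 168) [168 161 148] [ 20.  40. 158.]
(166, 190) [167 160 151] [ 20.  40. 160.]
(140, 209) [168 161 146] [ 20.  40. 162.]
(168, 218) [168 162 147] [ 20.  40. 162.]
(112, 142) [167 138 156] [167.  65. 161.]
(211, 230) [168 136 153] [167.  61. 163.]
(112, 245) [172 126  38] [ 19. 207. 163.]
(227, 170) [119 119  61] [ 30. 137. 113.]
(309, 157) [171 161 168] [  8. 106.  70.]
```

View pics/c1.png

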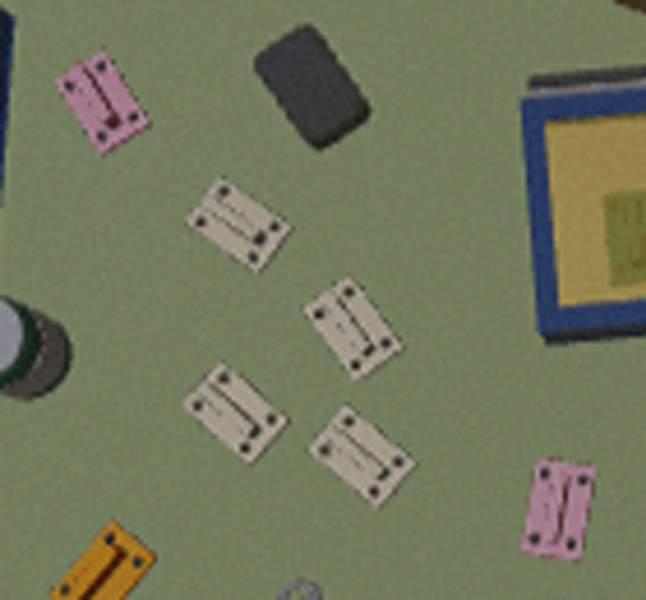

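View pics/c2.png

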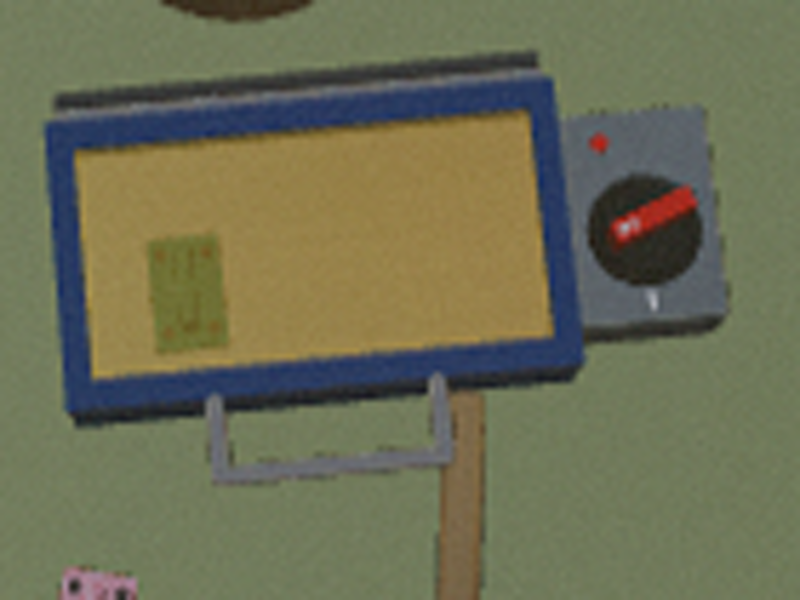

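```bash
cat >> h.py <<'E'
def rects(n,im,z,lo,hi,amin=60,roi=None):
    hsv=cv2.cvtColor(np.ascontiguousarray(im),cv2.COLOR_RGB2HSV)
    m=cv2.inRange(hsv,np.array(lo),np.array(hi)); m=cv2.morphologyEx(m,cv2.MORPH_CLOSE,np.ones((5,5),np.uint8))
    out=[]
    for c in cv2.findContours(m,cv2.RETR_EXTERNAL,cv2.CHAIN_APPROX_NONE)[0]:
        if cv2.contourArea(c)<amin: continue
        p=plane(n,c[:,0],z)[:,:2].astype(np.float32); (cx,cy),(w,h),a=cv2.minAreaRect(p)
        if w<h: w,h,a=h,w,a+90
        M=cv2.moments(c); out.append((round(cx),round(cy),round(w),round(h),round((a+90)%180-90,1),round(M['m10']/M['m00']),round(M['m01']/M['m00'])))
    return out
E
python3 - <<'E'
from h import *
im=np.ascontiguousarray(cv2.imread("pics/top0.png")[:,:,::-1])
print("grey");[print(r) for r in rects("top",im,6,(10,22,130),(28,60,190)) ]
print("blue");[print(r) for r in rects("top",im,60,(105,100,40),(125,255,255),300)]
print("red");[print(r) for r in rects("top",im,102,(0,150,110),(6,255,255),20)]
print("tray");[print(r) for r in rects("top",im,16,(5,100,50),(15,200,130),1500)]
print("teal?");[print(r) for r in rects("top",im,16,(28,110,80),(36,200,130),100)]
hsv=cv2.cvtColor(im,cv2.COLOR_RGB2HSV)
print(hsv[200,360],hsv[200,380],hsv[160,290],hsv[138,240],hsv[155,310],hsv[158,306])
E
```

```text
grey
(56, 70, 98, 28, -43.0, 235, 320)
(392, 304, 68, 42, 51.9, 168, 218)
(423, 400, 68, 43, 49.2, 140, 209)
(488, 315, 68, 42, 38.2, 166, 191)
(566, 405, 67, 42, 55.3, 141, 168)
blue
(580, 28, 304, 175, -83.9, 249, 162)
(630, 653, 218, 178, 0.1, 64, 146)
(850, 442, 275, 144, 55.5, 134, 87)
red
(590, -167, 49, 12, -62.4, 309, 157)
tray
(466, -393, 210, 168, 86.1, 371, 200)
(780, -842, 444, 119, -5.1, 496, 117)
teal?
(559, 104, 68, 42, 7.2, 227, 171)
[ 15 152  99] [ 15 148  95] [111 170  96] [113 114  96] [  3 211 151] [179 111 163]
```

The calibrated fit is consistent. The box is at (580,28) with yaw 6.1°, and the predicted knob position (591,-168) agrees with the measured (590,-167). The knob bar is at -62.4°, so the lamp is on. Next I go above the knob.

Request:
move_arm:
  steps:
    - [0.5,[0.51,-0.825,-0.107],-0.325]
    - [0.5,[0.51,-0.825,-0.107],-0.325]
    - [0.5,[0.51,-0.825,-0.107],-0.325]
    - [0.5,[0.51,-0.825,-0.107],-0.325]
    - [0.5,[0.51,-0.825,-0.107],-0.325]
    - [0.5,[0.51,-0.825,-0.107],-0.325]
    - [0.5,[0.51,-0.825,-0.107],-0.325]
    - [0.5,[0.51,-0.825,-0.107],-0.325]
    - [0.5,[0.51,-0.825,-0.107],-0.325]
    - [0.5,[0.51,-0.825,-0.107],-0.325]
    - [0.5,[0.51,-0.825,-0.107],-0.325]
    - [0.5,[0.51,-0.825,-0.107],-0.325]
    - [0.5,[0.51,-0.825,-0.107],-0.325]
    - [0.5,[0.51,-0.825,-0.107],-0.325]
    - [0.5,[0,0,0],0]
    - [0.5,[0,0,0],0]
  grip_force: 60

```text
t: 2.1
tool_pos: [589.5, -166.9, 314.4]
eef_rot: [-1.569, 0.001, 0.479]
force: [-0.4, 0.1, -0.1]
finger_gap: 42.9
```

Request:
move_arm:
  steps:
    - [0.5,[0.01,-0.01,-0.5],0]
    - [0.5,[0,0,-0.5],0]
    - [0.5,[0,0,-0.12],0]
    - [0.5,[0,0,0],0]
    - [0,[0,0,0],0]
    - [0,[0,0,0],0]
    - [0,[0,0,0],0]
    - [0,[0,0,0],0]
    - [0,[0,0,0],0]
  grip_force: 80

```text
t: 3.22
tool_pos: [590.8, -167.6, 249.1]
eef_rot: [-1.573, -0.003, 0.479]
force: [2.3, 3.3, 6.8]
finger_gap: 12.9
```

Request:
move_arm:
  steps:
    - [0,[0,0,0.02],0.7]
    - [0,[0,0,0],0.9]
    - [0,[0,0,0],0.9]
    - [0,[0,0,0],0.9]
    - [0,[0,0,0],0.9]
    - [0,[0,0,0],0.9]
    - [0,[0,0,0],0.9]
    - [0,[0,0,0],0.9]
    - [0,[0,0,0],0]
    - [0,[0,0,0],0]

```text
t: 4.47
tool_pos: [591.5, -166.2, 249.2]
eef_rot: [-1.576, -0.003, 1.7]
force: [11.8, 10.7, -3.6]
finger_gap: 13.2
```

```bash
python3 - <<'E'
from h import *
o=observe(); print(o['moment'],o['force'],o['eef_rot'],o['joints'])
im=shot("side","s1"); crop(im,260,150,380,240,"s1c")
E
```

```text
[ 1.79660471 -1.8070201  -0.50955363] [11.78276907 10.72763432 -3.58687921] [-1.57614673 -0.0026644   1.7000681 ] [-0.46710249  0.6340017   1.33002827  0.00564683  1.17463796 -2.16933483]
```

View pics/s1c.png

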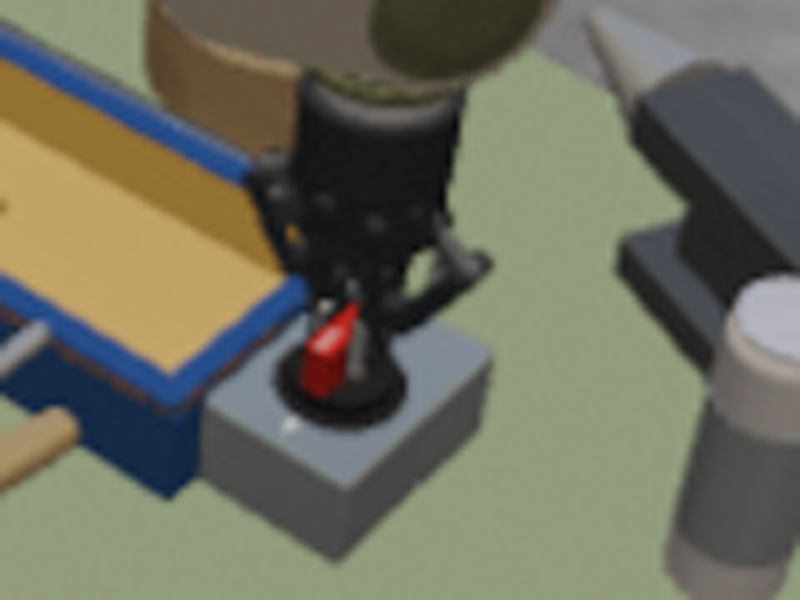

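The side crop shows the red bar along the box's x axis at about crop pixel (330,350), with its mark end toward the white index, so the lamp is off. I'll release, rise, and go over the handle.

Request:
move_arm:
  steps:
    - [0.5,[0,0,0],0]
    - [0.5,[0,0,0],0]
    - [0.5,[0,0,0.4],0]
    - [0.5,[0,0,0.8],0]
    - [0.35,[-0.24,0.3,0],-0.9]
    - [0.35,[-0.24,0.3,0],-0.9]
    - [0.35,[-0.24,0.3,0],-0.9]
    - [0.35,[-0.24,0.3,0],-0.9]
    - [0.35,[-0.24,0.3,0],-0.9]
    - [0.35,[-0.24,0.3,0],-0.9]
    - [0.35,[-0.24,0.3,0],-0.9]
    - [0.35,[-0.24,0.3,0],-0.9]
    - [0.35,[-0.24,0.3,0],-0.9]
    - [0.35,[-0.24,0.3,0],-1]
    - [0.35,[0,0,0],0]

```text
t: 6.4
tool_pos: [445.7, 12.7, 321.2]
eef_rot: [-1.571, 0.0, 0.114]
force: [0.4, -0.3, 0.5]
finger_gap: 29.7
```

```bash
python3 - <<'E'
from h import *
o=observe(); print(o['force'],o['joints'])
im=shot("side","s2"); crop(im,200,130,340,235,"s2c")
print(proj("side",[448,14,66]),proj("top",[448,14,66]))
im=np.ascontiguousarray(cv2.imread("pics/top0.png")[:,:,::-1]); c=im[180:208,225:280]; h=cv2.cvtColor(c,cv2.COLOR_RGB2HSV)
m=((h[:,:,1]<50)&(h[:,:,2]>80)).astype(np.uint8); v,u=np.nonzero(m); 
for r in range(m.shape[0]): print(r+180,m[r].sum(), (np.nonzero(m[r])[0]+225)[[0,-1]] if m[r].any() else '')
E
```

```text
[ 0.37793986 -0.33278436  0.5158761 ] [-2.38165502e-01  2.90437200e-01  1.70888760e+00 -3.02268409e-04
  1.14229425e+00 -3.52077819e-01]
[[243.42386899 196.7542429 ]] [[252.94254158 200.74193978]]
180 5 [274 278]
181 5 [264 268]
182 5 [253 257]
183 5 [242 246]
184 5 [231 235]
185 2 [225 271]
186 3 [270 272]
187 3 [270 272]
188 3 [270 272]
189 5 [232 272]
190 8 [231 273]
191 7 [231 273]
192 9 [231 273]
193 8 [225 273]
194 6 [231 273]
195 7 [231 273]
196 7 [231 273]
197 6 [232 273]
198 11 [231 273]
199 21 [232 273]
200 32 [232 273]
201 41 [232 272]
202 32 [232 263]
203 20 [232 251]
204 10 [232 242]
205 0 
206 0 
207 0
```

View pics/s2c.png

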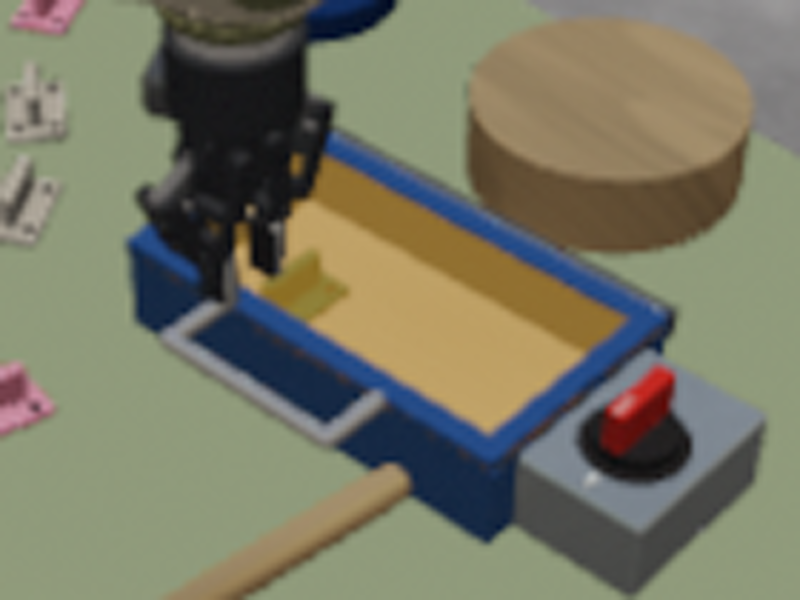

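The lamp stays off after release. The handle bar at top pixel (252.5,201.5) matches the prediction (252.9,200.7). I'll descend and grip the bar.

Request:
move_arm:
  steps:
    - [0.35,[0.01,0.01,-0.6],0]
    - [0.35,[0,0,-0.6],0]
    - [0.35,[0,0,-0.45],0]
    - [0.35,[0,0,-0.02],0]
    - [0.35,[0,0,0],0]
    - [0,[0,0,0],0]
    - [0,[0,0,0],0]
    - [0,[0,0,0],0]
    - [0,[0,0,0],0]
  grip_force: 60

```text
t: 7.58
tool_pos: [447.3, 12.6, 221.7]
eef_rot: [-1.572, -0.002, 0.113]
force: [-0.1, -0.6, 7.2]
finger_gap: 9.9
```

```bash
python3 - <<'E'
import numpy as np
# arc increments in scaled units, box yaw 0.106
c,s=np.cos(.106),np.sin(.106)
th=np.r_[np.arange(0,1.66,.165)]
P=[];
for t in th:
    l=86-219*np.cos(t+.018); P.append([c*l,s*l,62+219*np.sin(t+.018)])
print(np.round(np.diff(P,axis=0)/60,3).tolist())
E
```

```text
[[0.06, 0.006, 0.599], [0.157, 0.017, 0.58], [0.25, 0.027, 0.547], [0.336, 0.036, 0.498], [0.412, 0.044, 0.436], [0.478, 0.051, 0.362], [0.531, 0.056, 0.278], [0.569, 0.061, 0.187], [0.591, 0.063, 0.09], [0.598, 0.064, -0.009]]
```

Request:
move_arm:
  steps:
    - [0,[0.02,0.002,0.3],0]
    - [0,[0.04,0.004,0.3],0]
    - [0,[0.07,0.008,0.29],0]
    - [0,[0.087,0.009,0.29],0]
    - [0,[0.115,0.012,0.28],0]
    - [0,[0.135,0.015,0.267],0]
    - [0,[0.16,0.017,0.255],0]
    - [0,[0.176,0.019,0.243],0]
    - [0,[0.2,0.021,0.225],0]
    - [0,[0.212,0.023,0.211],0]
    - [0,[0,0,0],0]

```text
t: 8.95
tool_pos: [518.3, 20.4, 382.7]
eef_rot: [-1.573, 0.005, 0.113]
force: [-19.1, -4.2, 20.9]
finger_gap: 9.9
```

Request:
move_arm:
  steps:
    - [0,[0.2,0.025,0.21],0]
    - [0,[0.235,0.026,0.19],0]
    - [0,[0.25,0.028,0.17],0]
    - [0,[0.26,0.028,0.15],0]
    - [0,[0.27,0.03,0.13],0]
    - [0,[0,0,0],0]

```text
t: 9.7
tool_pos: [593.2, 28.3, 431.3]
eef_rot: [-1.572, -0.001, 0.112]
force: [3.0, -4.8, -3.2]
finger_gap: 9.5
```

```bash
python3 - <<'E'
from h import *
im=shot("side","s3"); crop(im,180,60,380,210,"s3c"); print(observe()['joints'])
E
```

```text
[-1.51386533e-01  4.42682901e-01  1.11991839e+00 -1.21994031e-03
  1.57747104e+00 -2.63452074e-01]
```

View pics/s3c.png

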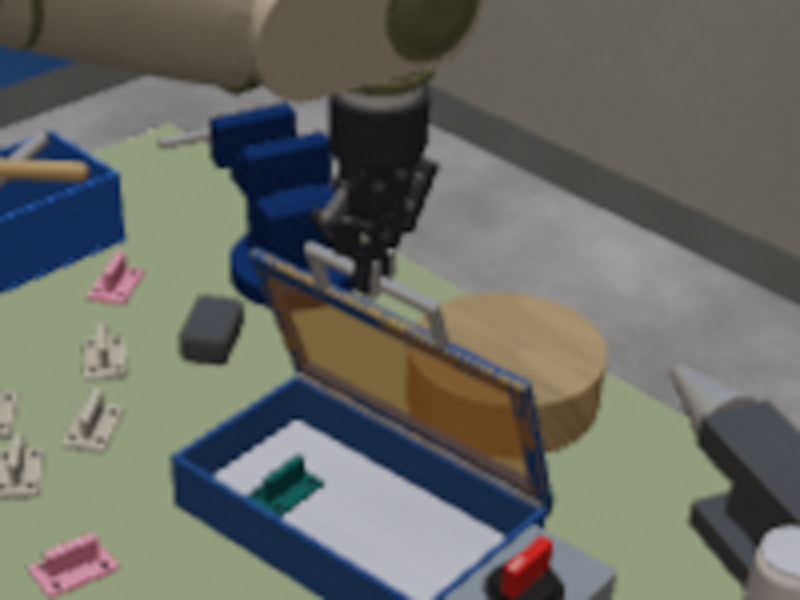

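Request:
move_arm:
  steps:
    - [0,[0.38,0.04,0.1],0]
    - [0,[0.39,0.041,0.07],0]
    - [0,[0.4,0.042,0.027],0]
    - [0,[0.37,0.04,-0.01],0]
    - [0,[0,0,0],0]

```text
t: 10.38
tool_pos: [685.4, 38.3, 444.1]
eef_rot: [-1.572, -0.004, 0.112]
force: [3.1, -3.3, 4.9]
finger_gap: 9.6
```

```bash
python3 - <<'E'
from h import *
im=shot("side","s4"); crop(im,180,60,380,210,"s4c"); print(observe()['joints'],observe()['force'])
E
```

```text
[-1.16187659e-01  6.20108538e-01  7.71838606e-01 -3.69974369e-04
  1.74458548e+00 -2.28623186e-01] [ 3.78910128 -3.2956271   4.8542422 ]
```

View pics/s4c.png

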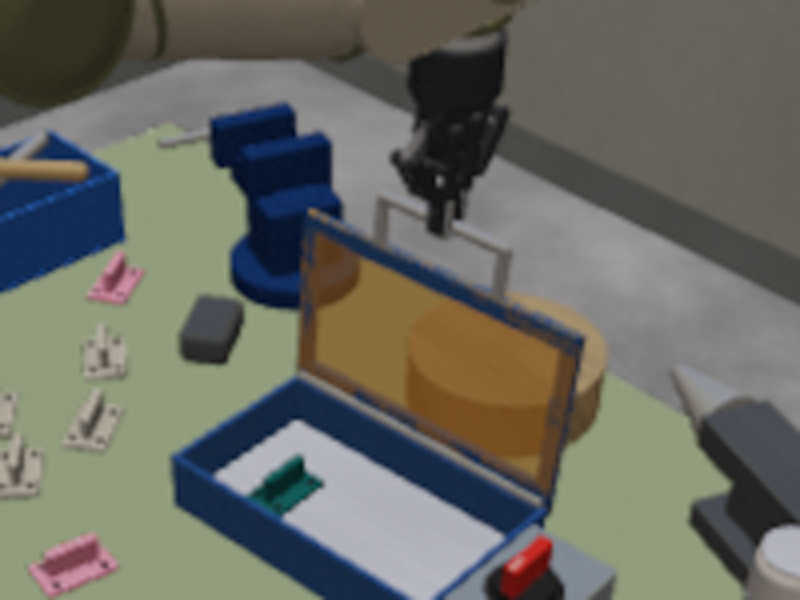

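Request:
move_arm:
  steps:
    - [0,[0.1,0.01,0],0]
    - [0,[0,0,0],0]
    - [0.3,[-0.05,0,0],0]
    - [0.3,[0,0,0],0]
    - [0.3,[0,0,0.5],0]
    - [0.3,[-0.1,0,0.5],0]
    - [0.4,[-0.21,0.11,0],0.9]
    - [0.4,[-0.21,0.11,0],0.9]
    - [0.4,[-0.21,0.11,0],0.9]
    - [0.4,[-0.21,0.11,0],0.9]
    - [0.4,[-0.21,0.11,0],0.9]
    - [0.4,[-0.21,0.11,0],0.9]
    - [0.4,[-0.21,0.11,0],0.9]
    - [0.4,[-0.21,0.11,0],0.9]
    - [0.4,[-0.21,0.11,0],0.9]
    - [0.4,[-0.21,0.11,0],0.98]
    - [0.4,[0,0,0],0]

```text
t: 12.55
tool_pos: [555.6, 105.7, 503.0]
eef_rot: [-1.572, -0.0, 1.697]
force: [0.4, 0.0, -0.1]
finger_gap: 34.2
```

```bash
python3 - <<'E'
from h import *
print(observe()['joints'])
im=shot("side","s5"); crop(im,100,60,360,255,"s5c")
im=shot("top","t5")
crop(im,90,100,350,295,"t5c")
print("grey");[print(r) for r in rects("top",im,6,(10,22,130),(28,60,190)) ]
print("teal");[print(r) for r in rects("top",im,16,(70,110,30),(95,255,200),60)]
E
```

```text
[-2.13679233e-02  3.62333190e-01  1.04695363e+00  3.55606534e-04
  1.73140813e+00 -1.71800109e+00]
grey
(-34, 170, 93, 41, 73.0, 200, 348)
(142, 315, 390, 30, 89.0, 157, 292)
(392, 304, 68, 42, 51.4, 168, 218)
(423, 400, 68, 42, 50.0, 140, 209)
(488, 315, 68, 42, 38.2, 166, 191)
(567, 405, 67, 42, 57.1, 141, 168)
(664, 75, 178, 27, -0.7, 236, 148)
(711, 228, 168, 122, -13.4, 188, 123)
teal
```

View pics/t5c.png

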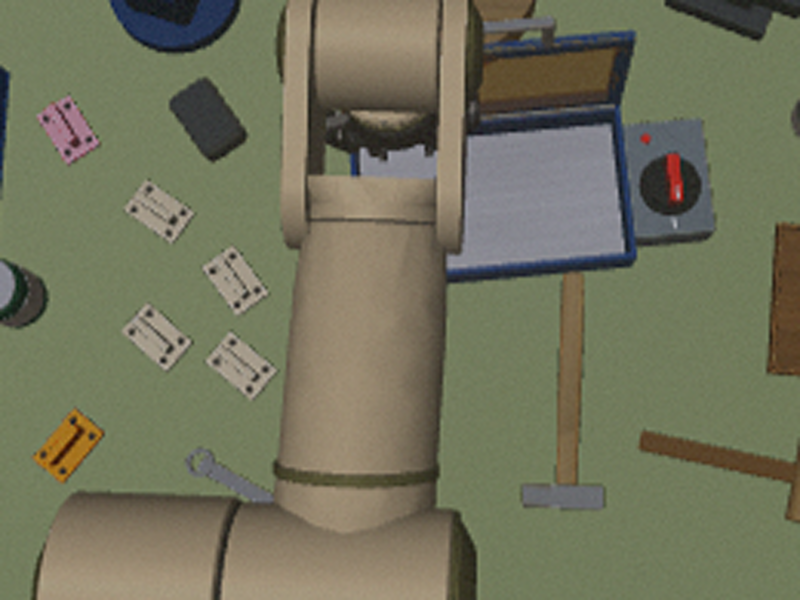

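View pics/s5c.png

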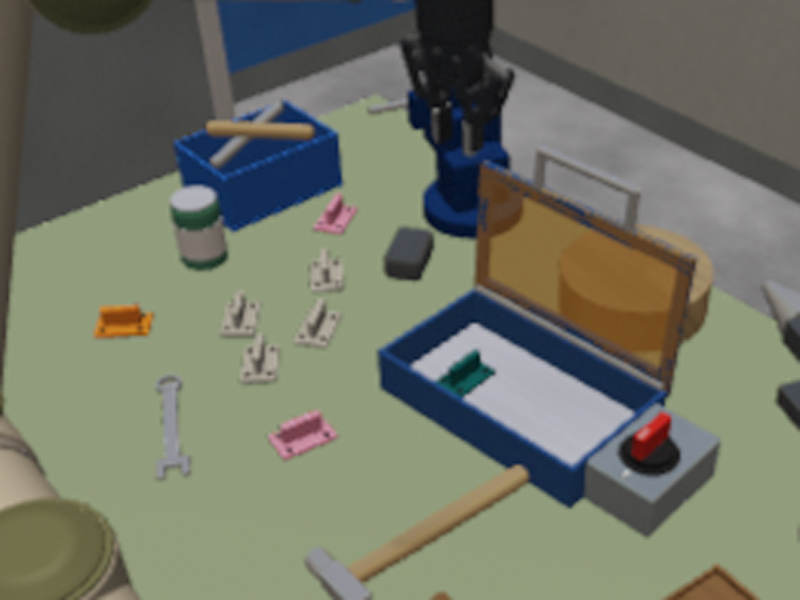

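```bash
cat >> h.py <<'E'
def teal_side(im,z):
    return [r for r in rects("side",im,z,(70,110,20),(95,255,200),40)]
E
python3 - <<'E'
from h import *
im=np.ascontiguousarray(cv2.imread("pics/s5.png")[:,:,::-1])
print(teal_side(im,16),teal_side(im,25))
print(proj("side",[[559,104,16],[559,104,25],[559+34,104+4,16],[559-34,104-4,16]]))
im=np.ascontiguousarray(cv2.imread("pics/s4.png")[:,:,::-1]); print(teal_side(im,16))
E
```

```text
[(562, 103, 72, 44, 7.4, 251, 181)] [(555, 95, 72, 44, 7.4, 251, 181)]
[[250.97810064 181.06883123]
 [250.94853751 179.24499533]
 [257.01193992 176.7360543 ]
 [244.77772343 185.52119566]]
[(562, 103, 72, 44, 7.4, 251, 181)]
```

Side and top agree on the teal bracket at (560,104), yaw 7.3°. I'll descend and grip it.

Request:
move_arm:
  steps:
    - [0.4,[0.06,-0.02,-0.9],0]
    - [0.4,[0.01,0,-0.9],0]
    - [0.4,[0,0,-0.9],0]
    - [0.4,[0,0,-0.9],0]
    - [0.4,[0,0,-0.7],0]
    - [0.4,[0,0,-0.5],0]
    - [0.4,[0,0,-0.35],0]
    - [0.4,[0,0,0],0]
    - [0,[0,0,0],0]
    - [0,[0,0,0],0]
    - [0,[0,0,0],0]
    - [0,[0,0,0],0]
  grip_force: 60

```text
t: 14.15
tool_pos: [560.7, 103.9, 194.6]
eef_rot: [-1.573, 0.0, 1.697]
force: [0.6, -0.3, 7.3]
finger_gap: 8.5
```

Request:
move_arm:
  steps:
    - [0,[0,0,0.5],0]
    - [0,[0,0,0.8],0]
    - [0,[0,0,0.9],0]
    - [0,[-0.17,-0.9,0.1],0]
    - [0,[-0.17,-0.92,0],0]
    - [0,[-0.17,-0.92,0],0]
    - [0,[-0.17,-0.92,0],0]
    - [0,[-0.17,-0.92,0],0]
    - [0,[-0.17,-0.92,0],0]
    - [0,[-0.17,-0.92,0],0]
    - [0,[-0.17,-0.92,0],0]
    - [0,[-0.18,-0.92,0],0]
    - [0,[0,0,0],0]
    - [0,[0,0,0],0]

```text
t: 15.9
tool_pos: [467.9, -391.2, 331.1]
eef_rot: [-1.57, -0.002, 1.697]
force: [0.0, 1.4, -3.1]
finger_gap: 8.6
```

Still holding (gap 8.6). I'll lower into the tray.

Request:
move_arm:
  steps:
    - [0,[0,0,-0.8],0]
    - [0,[0,0,-0.8],0]
    - [0,[0,0,-0.5],0]
    - [0,[0,0,-0.23],0]
    - [0,[0,0,0],0]
    - [0.3,[0,0,0],0]
    - [0.3,[0,0,0],0]
    - [0.3,[0,0,0.6],0]
    - [0.3,[0,0,0.9],0]
    - [0.3,[0,0,0.9],0]
    - [0.3,[0,0.5,0.3],0]
    - [0.3,[-0.3,1,0],0]
    - [0.3,[-0.3,1,0],0]
    - [0.3,[0,0,0],0]

```text
t: 17.65
tool_pos: [430.8, -238.4, 354.7]
eef_rot: [-1.571, -0.0, 1.7]
force: [-0.0, -1.1, 0.4]
finger_gap: 25.9
```

```bash
python3 - <<'E'
from h import *
print(observe()['force'])
im=shot("side","s6"); 
print(teal_side(im,11)); crop(im,100,60,400,285,"s6c")
im=shot("top","t6"); crop(im,90,100,410,340,"t6c")
print("grey");[print(r) for r in rects("top",im,6,(10,22,130),(28,60,190)) ]
print("teal");[print(r) for r in rects("top",im,11,(70,110,30),(95,255,200),60)]
E
```

```text
[-0.01911863 -1.11225481  0.4439625 ]
[(466, -393, 77, 41, 6.9, 338, 280)]
grey
(323, 99, 154, 29, 46.0, 225, 237)
(392, 304, 68, 42, 51.6, 168, 218)
(423, 400, 68, 43, 49.2, 140, 209)
(488, 315, 68, 42, 38.2, 166, 190)
(567, 405, 68, 42, 55.9, 141, 168)
teal
```

View pics/t6c.png

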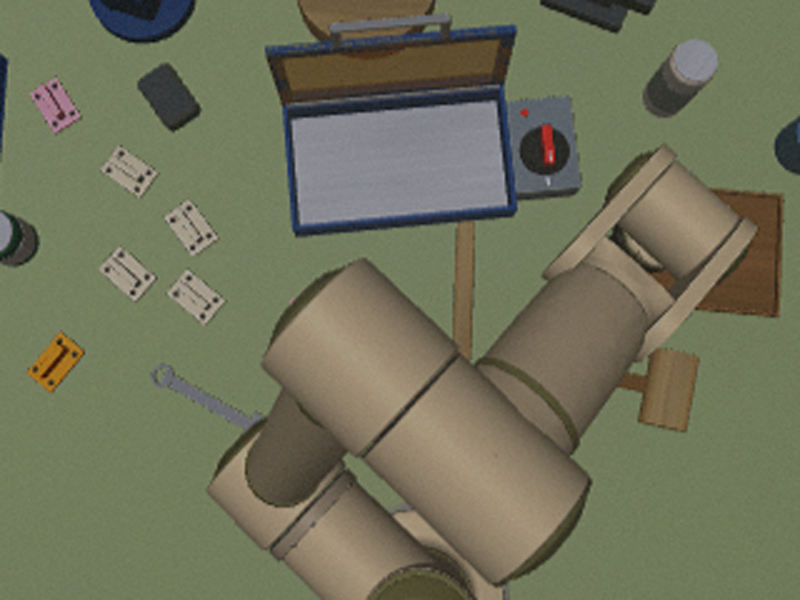

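View pics/s6c.png

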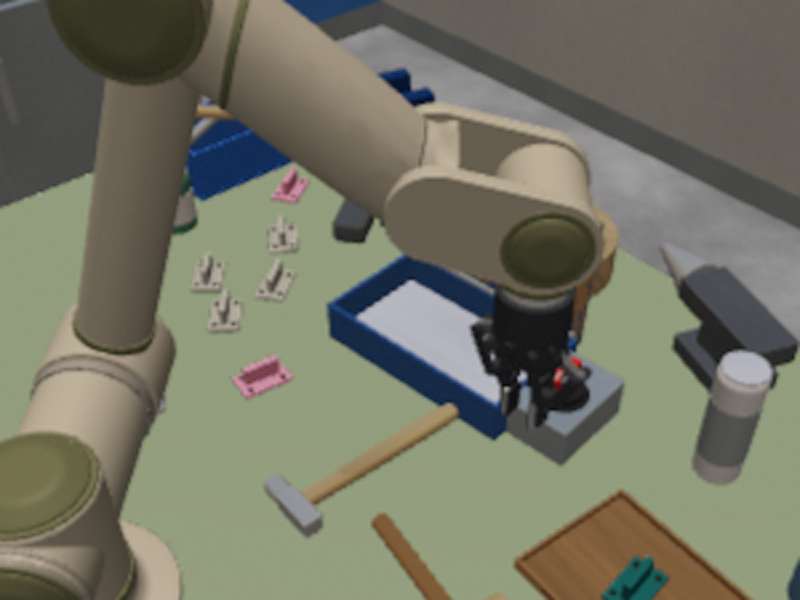

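Teal lies flat in the tray at (466,-393) and the chamber is empty. The four grey brackets are unmoved. I'll go to the one at (392,304).

Request:
move_arm:
  steps:
    - [0.4,[-0.06,0.9,0],0.44]
    - [0.4,[-0.06,0.9,0],0.44]
    - [0.4,[-0.06,0.9,0],0.44]
    - [0.4,[-0.06,0.9,0],0.44]
    - [0.4,[-0.06,0.9,0],0.44]
    - [0.4,[-0.06,0.9,0],0.44]
    - [0.4,[-0.06,0.9,0],0.44]
    - [0.4,[-0.06,0.9,0],0.44]
    - [0.4,[-0.06,0.9,0],0.44]
    - [0.4,[-0.1,0.94,0],0.46]
    - [0.4,[0,0,-0.9],0]
    - [0.4,[0,0,-0.4],0]
    - [0.4,[0,0,0],0]

```text
t: 19.38
tool_pos: [394.7, 300.4, 274.5]
eef_rot: [-1.568, -0.001, 2.468]
force: [0.3, 0.2, 0.5]
finger_gap: 34.5
```

```bash
python3 - <<'E'
from h import *
o=observe();print(o['tool_pos'],o['eef_rot'],o['joints'])
im=shot("side","s7"); crop(im,100,60,300,210,"s7c")
E
```

```text
[394.68782496 300.36961433 274.51373189] [-1.56836689e+00 -1.18699694e-03  2.46765737e+00] [ 4.11361666e-01  4.31178766e-01  1.64292832e+00 -9.55996463e-05
  1.07018818e+00 -2.05625115e+00]
```

View pics/s7c.png

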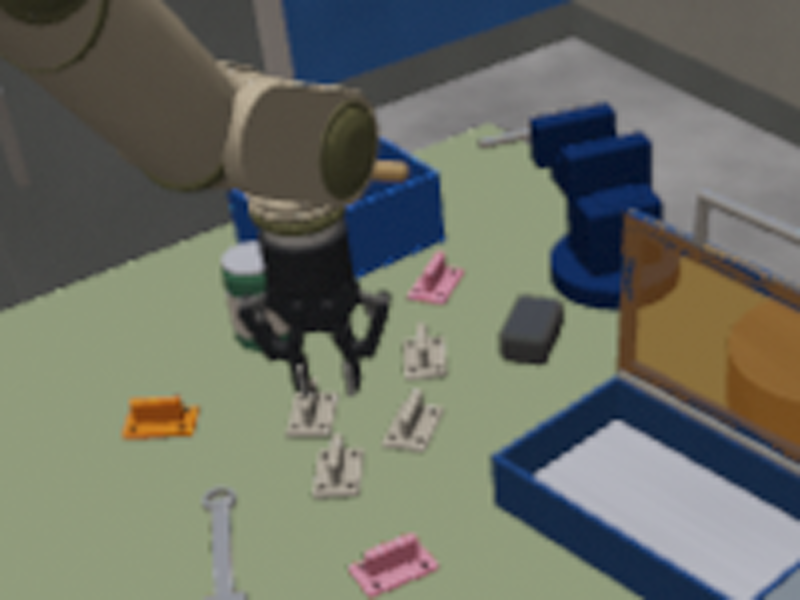

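All brackets are in place. I'll descend on the one below the gripper, at crop (337,470).

Request:
move_arm:
  steps:
    - [0.4,[-0.045,0.06,-0.6],0]
    - [0.4,[0,0,-0.5],0]
    - [0.4,[0,0,-0.4],0]
    - [0.4,[0,0,0],0]
    - [0,[0,0,0],0]
    - [0,[0,0,0],0]
    - [0,[0,0,0],0]
    - [0,[0,0,0],0]

```text
t: 20.42
tool_pos: [391.5, 304.2, 187.4]
eef_rot: [-1.574, 0.002, 2.469]
force: [1.4, -0.5, 8.0]
finger_gap: 8.8
```

Request:
move_arm:
  steps:
    - [0,[0,0,0.5],0]
    - [0,[0,0,0.8],0]
    - [0,[0,0,0.6],0]
    - [0,[0.35,-0.8,0],-0.57]
    - [0,[0.35,-0.8,0],-0.57]
    - [0,[0.35,-0.8,0],-0.57]
    - [0,[0.35,-0.8,0],-0.57]
    - [0,[0.35,-0.8,0],-0.57]
    - [0,[0.35,-0.8,0],-0.57]
    - [0,[0.35,-0.8,0],-0.57]
    - [0,[0.37,-0.8,0],-0.55]
    - [0,[0,0,0],0]
    - [0,[0,0,0],0]

```text
t: 22.05
tool_pos: [559.8, -79.7, 300.0]
eef_rot: [-1.571, -0.0, 1.676]
force: [-0.0, 0.1, -2.7]
finger_gap: 8.7
```

Request:
move_arm:
  steps:
    - [0,[0.02,0,-0.6],0]
    - [0,[0,0,-0.6],0]
    - [0,[0,0,-0.4],0]
    - [0,[0,0,-0.1],0]
    - [0,[0,0,0],0]
    - [0.3,[0,0,0],0]
    - [0.3,[0,0,0],0]
    - [0.3,[0,0,0.7],0]
    - [0.3,[0,0,0.9],0]
    - [0.4,[-0.25,0.7,0.3],0.5]
    - [0.4,[-0.25,0.8,0],0.5]
    - [0.4,[-0.25,0.8,0],0.5]
    - [0.4,[-0.25,0.8,0],0.5]
    - [0.4,[-0.25,0.8,0],0.5]
    - [0.4,[0,0.7,0],0.6]
    - [0.4,[0,0.7,0],0.6]
    - [0.4,[0,0.7,0],0.6]
    - [0.4,[0,0,0],0]

```text
t: 24.3
tool_pos: [485.8, 282.3, 312.0]
eef_rot: [-1.572, 0.0, 2.431]
force: [-0.4, 0.0, -0.6]
finger_gap: 34.1
```

```bash
cat > look.py <<'E'
import sys
from h import *
k=sys.argv[1]
o=observe();print(o['tool_pos'],o['eef_rot'][2])
s=shot("side","s"+k); t=shot("top","t"+k)
print("top z6");[print(r) for r in rects("top",t,6,(10,22,130),(28,60,190)) if 55<r[2]<80]
print("side z16");[print(r) for r in rects("side",s,6,(8,22,110),(30,70,220),40) if 50<r[2]<110]
a=cv2.resize(s[60:240,100:340],(800,600),interpolation=cv2.INTER_CUBIC)
crop(s,90,80,310,245,"s"+k+"c"); crop(t,110,120,320,277,"t"+k+"c")
E
python3 look.py 8
```

```text
[485.82828168 282.27965823 311.96892938] 2.4308275596511475
top z6
(54, 74, 79, 32, -38.4, 234, 321)
(565, -82, 68, 43, 6.1, 281, 170)
side z16
(582, -68, 52, 27, 5.8, 287, 204)
(805, -287, 80, 69, 22.1, 378, 208)
(426, 403, 88, 43, 51.2, 178, 163)
(469, 589, 86, 53, 66.0, 164, 139)
```

View pics/s8c.png

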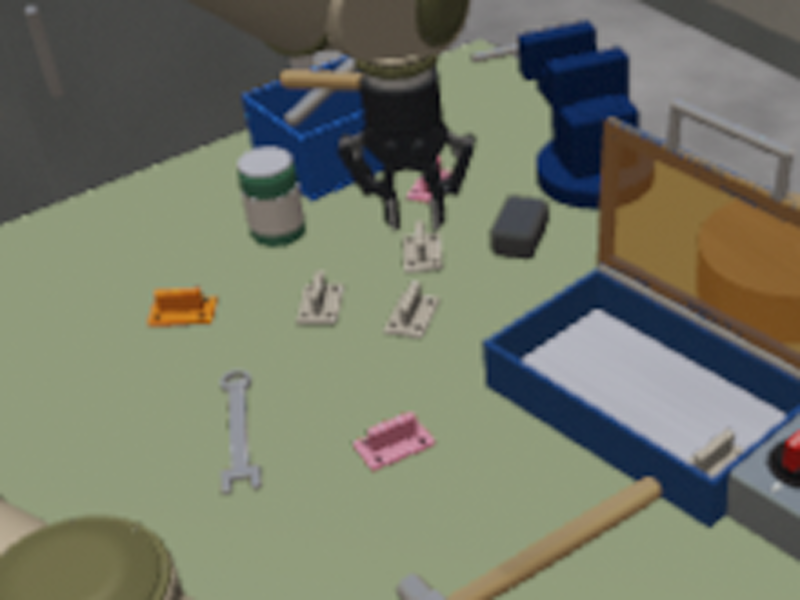

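View pics/t8c.png

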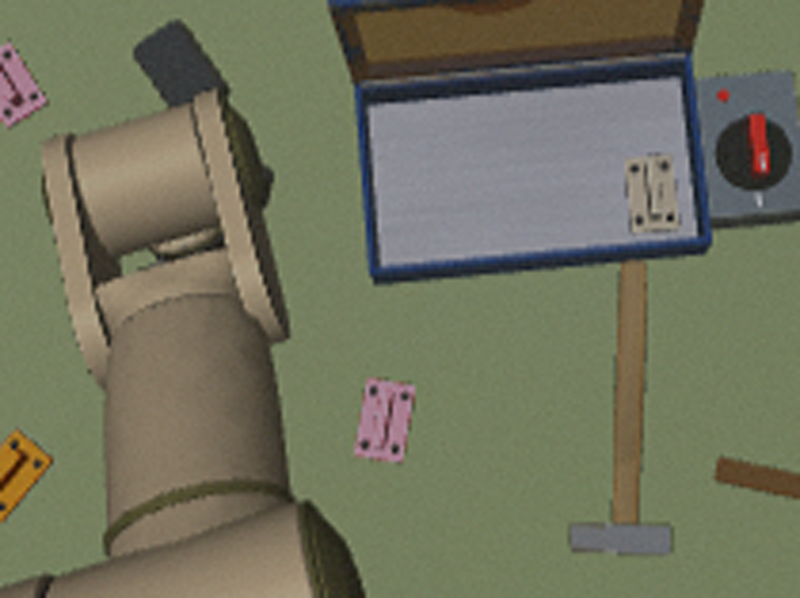

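```bash
python3 - <<'E'
from h import *
print(proj("side",[[488,315,10],[423,400,10],[567,405,10]]), [(90+u*.275,80+v*.275) for u,v in((413,312),(320,303),(422,250))])
E
```

```text
[[203.17913108 164.32795357]
 [177.79467132 161.23700059]
 [206.09025474 147.00320222]] [(203.575, 165.8), (178.0, 163.325), (206.05, 148.75)]
```

The first bracket lies flat in the chamber at about (565,-82), and the others are unmoved. I'll grip the bracket at (488,315).

Request:
move_arm:
  steps:
    - [0.4,[0.037,0.3,-0.4],-0.6]
    - [0.4,[0,0.25,-0.5],-0.51]
    - [0.4,[0,0,-0.7],0]
    - [0.4,[0,0,-0.4],0]
    - [0.4,[0,0,-0.12],0]
    - [0.4,[0,0,0],0]
    - [0,[0,0,0],0]
    - [0,[0,0,0],0]
    - [0,[0,0,0],0]
    - [0,[0,0,0],0]

```text
t: 25.65
tool_pos: [488.8, 313.2, 185.9]
eef_rot: [-1.573, 0.001, 2.233]
force: [-0.3, -0.5, 6.4]
finger_gap: 8.4
```

Request:
move_arm:
  steps:
    - [0,[0,0,0.5],0]
    - [0,[0,0,0.8],0]
    - [0,[0,0,0.6],0]
    - [0,[0.16,-0.77,0],-0.45]
    - [0,[0.16,-0.77,0],-0.45]
    - [0,[0.16,-0.77,0],-0.45]
    - [0,[0.16,-0.77,0],-0.45]
    - [0,[0.16,-0.77,0],-0.45]
    - [0,[0.16,-0.77,0],-0.45]
    - [0,[0.16,-0.77,0],-0.47]
    - [0,[0,0,0],0]
    - [0,[0,0,0],0]

```text
t: 27.15
tool_pos: [555.5, -9.9, 298.5]
eef_rot: [-1.57, -0.0, 1.68]
force: [0.4, -0.1, -2.2]
finger_gap: 8.6
```

Request:
move_arm:
  steps:
    - [0,[0,0,-0.6],0]
    - [0,[0,0,-0.6],0]
    - [0,[0,0,-0.4],0]
    - [0,[0,0,-0.1],0]
    - [0,[0,0,0],0]
    - [0.3,[0,0,0],0]
    - [0.3,[0,0,0],0]
    - [0.3,[0,0,0.7],0]
    - [0.3,[0,0,0.9],0]
    - [0.4,[-0.24,0.8,0.3],0.54]
    - [0.4,[-0.24,0.8,0],0.54]
    - [0.4,[-0.24,0.8,0],0.54]
    - [0.4,[-0.24,0.8,0],0.54]
    - [0.4,[-0.24,0.8,0],0.54]
    - [0.4,[-0.24,0.8,0],0.54]
    - [0.4,[-0.24,0.8,0],0.54]
    - [0.4,[-0.24,0.8,0],0.54]
    - [0.4,[0,0,0],0]

```text
t: 29.4
tool_pos: [439.2, 376.2, 310.8]
eef_rot: [-1.572, -0.0, 2.439]
force: [-0.0, -0.1, 0.2]
finger_gap: 34.2
```

```bash
python3 look.py 9
```

```text
[439.156182   376.22366112 310.80444827] 2.438602356294145
top z6
(560, -12, 68, 43, 6.5, 260, 172)
(565, -82, 68, 43, 6.3, 281, 170)
(568, 404, 67, 40, 57.1, 142, 167)
side z16
(582, -68, 52, 27, 5.8, 287, 204)
(805, -287, 80, 69, 22.1, 378, 208)
(574, -4, 56, 42, 7.5, 273, 196)
(426, 403, 88, 43, 51.2, 178, 163)
(568, 409, 97, 42, 54.9, 206, 149)
(466, 586, 81, 65, -49.9, 164, 139)
```

View pics/s9c.png

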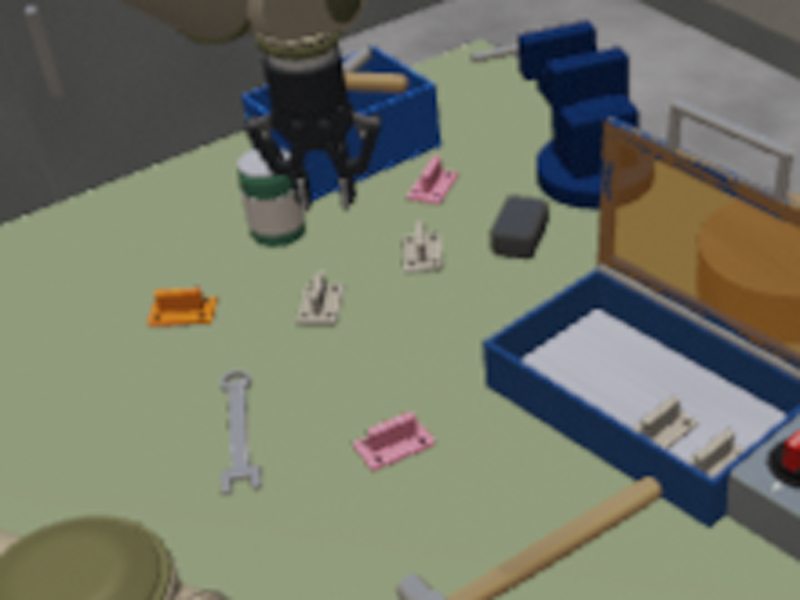

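View pics/t9c.png

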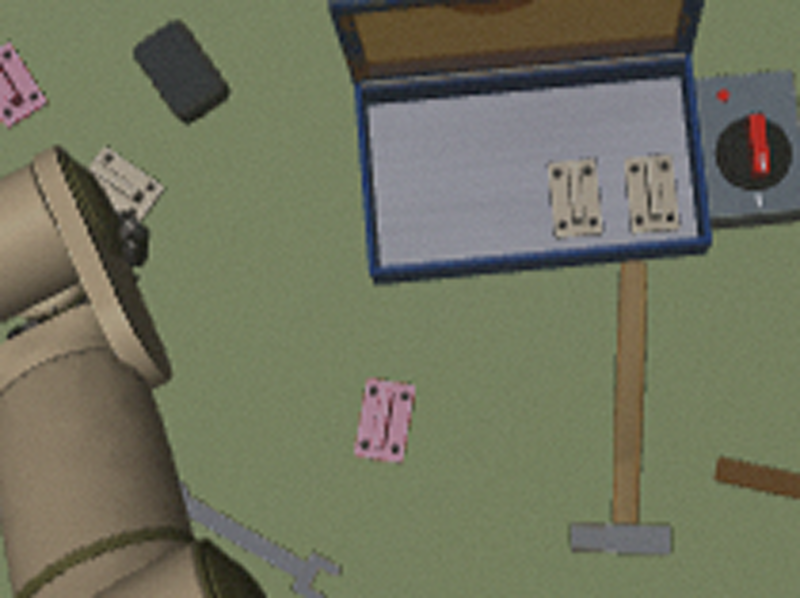

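Request:
move_arm:
  steps:
    - [0.4,[-0.13,0.2,-0.4],0]
    - [0.4,[-0.14,0.2,-0.5],0]
    - [0.4,[0,0,-0.7],0]
    - [0.4,[0,0,-0.4],0]
    - [0.4,[0,0,-0.1],0]
    - [0.4,[0,0,0],0]
    - [0,[0,0,0],0]
    - [0,[0,0,0],0]
    - [0,[0,0,0],0]
    - [0,[0,0,0],0]

```text
t: 30.75
tool_pos: [424.6, 397.8, 185.9]
eef_rot: [-1.573, 0.001, 2.434]
force: [-1.0, -1.8, 6.1]
finger_gap: 8.7
```

Request:
move_arm:
  steps:
    - [0,[0,0,0.5],0]
    - [0,[0,0,0.8],0]
    - [0,[0,0,0.6],0]
    - [0,[0.29,-0.8,0],-0.62]
    - [0,[0.29,-0.8,0],-0.62]
    - [0,[0.29,-0.8,0],-0.62]
    - [0,[0.29,-0.8,0],-0.62]
    - [0,[0.29,-0.8,0],-0.62]
    - [0,[0.29,-0.8,0],-0.62]
    - [0,[0.29,-0.81,0],-0.62]
    - [0,[0,0,0],0]
    - [0,[0,0,0],0]

```text
t: 32.25
tool_pos: [545.9, 61.4, 298.6]
eef_rot: [-1.57, -0.0, 1.677]
force: [-1.6, 0.1, -1.9]
finger_gap: 8.4
```

Request:
move_arm:
  steps:
    - [0,[0.02,-0.02,-0.6],0]
    - [0,[0,0,-0.6],0]
    - [0,[0,0,-0.4],0]
    - [0,[0,0,-0.1],0]
    - [0,[0,0,0],0]
    - [0.3,[0,0,0],0]
    - [0.3,[0,0,0],0]
    - [0.3,[0,0,0.7],0]
    - [0.3,[0,0,0.9],0]
    - [0.4,[0,0.7,0.3],0.7]
    - [0.4,[0.03,0.75,0],0.7]
    - [0.4,[0.03,0.75,0],0.7]
    - [0.4,[0.03,0.75,0],0.7]
    - [0.4,[0.03,0.75,0],0.7]
    - [0.4,[0.03,0.75,0],0.75]
    - [0.4,[0.03,0.75,0],0.75]
    - [0.4,[0,0,0],0]

```text
t: 34.38
tool_pos: [557.4, 374.5, 310.4]
eef_rot: [-1.571, 0.0, 2.553]
force: [-0.9, -0.4, 0.9]
finger_gap: 34.0
```

```bash
python3 look.py 10
```

```text
[557.40667302 374.51662222 310.36606413] 2.553303371873577
top z6
(552, 59, 67, 43, 5.8, 240, 173)
(560, -12, 68, 43, 5.4, 260, 171)
(565, -82, 68, 43, 6.1, 281, 170)
side z16
(582, -68, 52, 27, 5.8, 287, 204)
(805, -287, 80, 69, 22.1, 377, 208)
(574, -4, 55, 42, 5.8, 273, 196)
(569, 68, 58, 43, 6.4, 259, 187)
(568, 408, 97, 42, 54.9, 206, 149)
(469, 589, 86, 53, 66.0, 164, 139)
```

View pics/s10c.png

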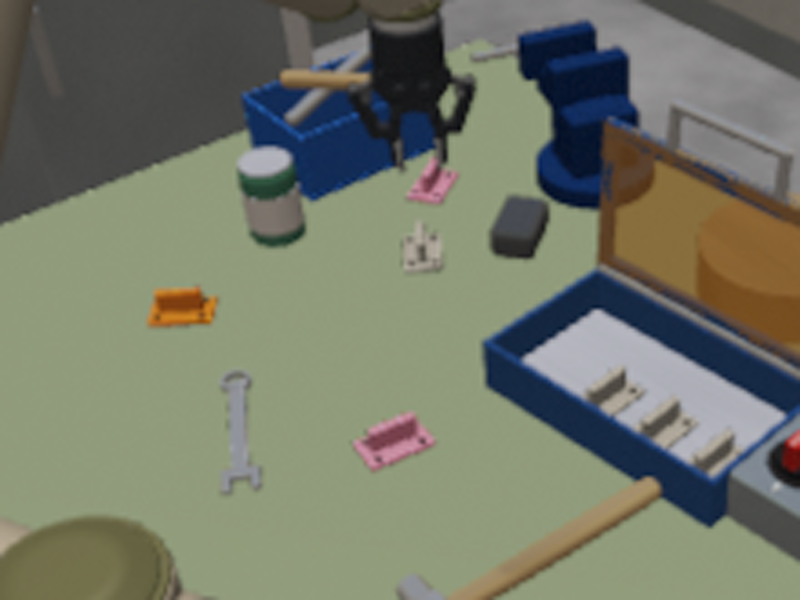

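View pics/t10c.png

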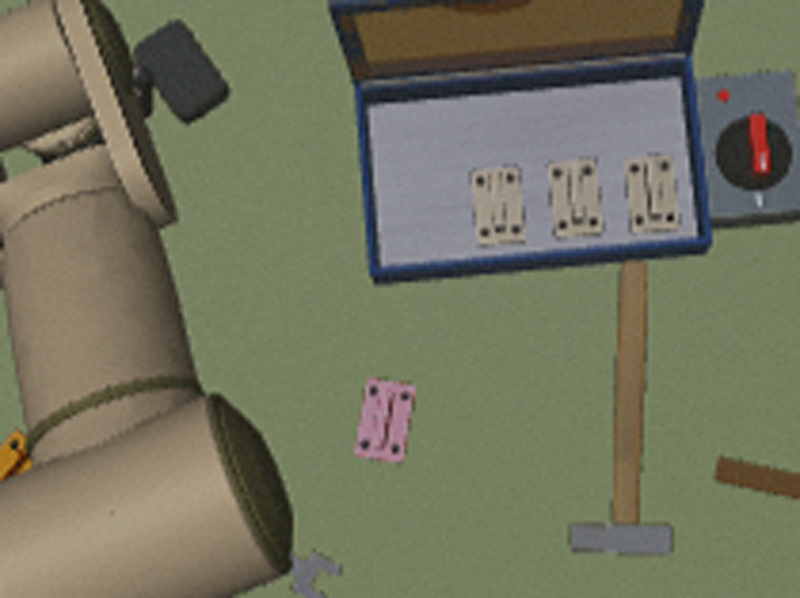

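Request:
move_arm:
  steps:
    - [0.4,[0.08,0.25,-0.4],0]
    - [0.4,[0.08,0.25,-0.5],0]
    - [0.4,[0,0,-0.7],0]
    - [0.4,[0,0,-0.4],0]
    - [0.4,[0,0,-0.1],0]
    - [0.4,[0,0,0],0]
    - [0,[0,0,0],0]
    - [0,[0,0,0],0]
    - [0,[0,0,0],0]
    - [0,[0,0,0],0]

```text
t: 35.72
tool_pos: [568.0, 402.0, 186.2]
eef_rot: [-1.573, 0.001, 2.549]
force: [-1.2, -1.3, 6.6]
finger_gap: 8.5
```

Request:
move_arm:
  steps:
    - [0,[0,0,0.5],0]
    - [0,[0,0,0.8],0]
    - [0,[0,0,0.6],0]
    - [0,[-0.08,-0.76,0],-0.83]
    - [0,[-0.08,-0.76,0],-0.83]
    - [0,[-0.08,-0.76,0],-0.83]
    - [0,[-0.08,-0.76,0],-0.83]
    - [0,[-0.08,-0.76,0],-0.83]
    - [0,[-0.08,-0.75,0],-0.83]
    - [0,[0,0,0],0]
    - [0,[0,0,0],0]

```text
t: 37.1
tool_pos: [538.9, 129.1, 298.7]
eef_rot: [-1.571, -0.0, 1.68]
force: [0.5, 0.4, -2.8]
finger_gap: 8.4
```

Request:
move_arm:
  steps:
    - [0,[0.01,0,-0.6],0]
    - [0,[0,0,-0.6],0]
    - [0,[0,0,-0.4],0]
    - [0,[0,0,-0.1],0]
    - [0,[0,0,0],0]
    - [0.3,[0,0,0],0]
    - [0.3,[0,0,0],0]
    - [0.3,[0,0,0.7],0]
    - [0.3,[0,0,0.9],0]
    - [0.3,[-0.3,0.5,0.8],-0.9]
    - [0.3,[-0.3,0.5,0.8],-0.9]
    - [0.3,[-0.3,0.5,0.8],-0.9]
    - [0.3,[-0.3,0.5,0.8],-0.9]
    - [0.3,[-0.3,0.5,0],-0.9]
    - [0.3,[0,0,0],-0.9]
    - [0.3,[0,0,0],-0.9]
    - [0.3,[0,0,0],-0.9]
    - [0.3,[0,0,0],-0.9]
    - [0.3,[0,0,0],-0.9]

```text
t: 39.48
tool_pos: [449.4, 278.9, 484.9]
eef_rot: [-1.571, -0.001, 0.104]
force: [0.5, 0.1, -0.6]
finger_gap: 25.7
```

```bash
python3 look.py 11; python3 - <<'E'
from h import *
im=np.ascontiguousarray(cv2.imread("pics/s11.png")[:,:,::-1]);print(teal_side(im,11))
im=np.ascontiguousarray(cv2.imread("pics/t11.png")[:,:,::-1]);crop(im,130,90,430,315,"t11d")
E
```

```text
[449.39502771 278.89439207 484.89310715] 0.10381332147073641
top z6
(545, 128, 68, 42, 6.5, 220, 175)
(552, 59, 68, 43, 5.8, 240, 174)
(560, -12, 68, 43, 5.9, 261, 171)
(565, -82, 68, 43, 6.1, 281, 170)
side z16
(582, -68, 52, 27, 5.8, 287, 204)
(805, -287, 80, 69, 22.1, 377, 208)
(574, -4, 55, 42, 5.8, 273, 196)
(468, 589, 79, 57, 58.4, 164, 139)
[(438, -364, 76, 41, 7.2, 324, 278)]
```

View pics/t11d.png

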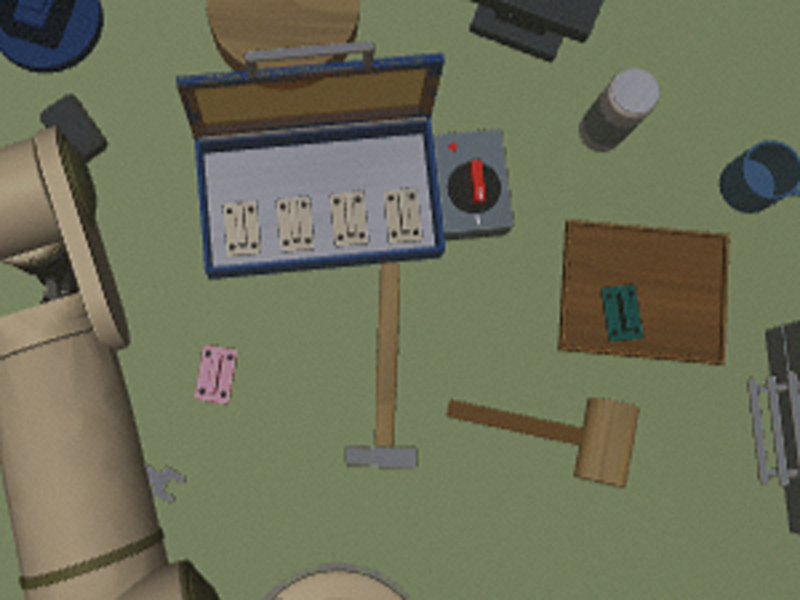

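View pics/s11.png

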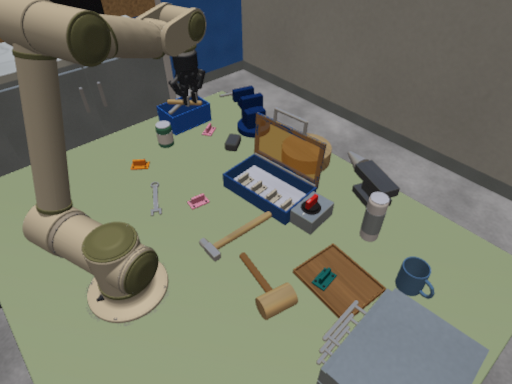

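All four grey brackets are flat in a row. Teal has been knocked to (438,-364), but it still lies flat inside the tray. Next I lower the cover, starting by locating the raised bar.

```bash
python3 - <<'E'
from h import *
print(proj("top",[687,39,280]),proj("side",[687,39,280]))
print(plane("top",[[245.5,109.2]],280), plane("top",[[245.5,109.2]],275))
im=np.ascontiguousarray(cv2.imread("pics/s11.png")[:,:,::-1]);crop(im,255,90,335,150,"s11d")
im=np.ascontiguousarray(cv2.imread("pics/t11.png")[:,:,::-1]);crop(im,205,95,285,155,"t11e")
E
```

```text
[[245.94675942 108.62286307]] [[291.4377284 114.2271147]]
[[685.2344492   40.26990726 280.        ]] [[687.08520541  40.32905543 275.        ]]
```

View pics/s11d.png

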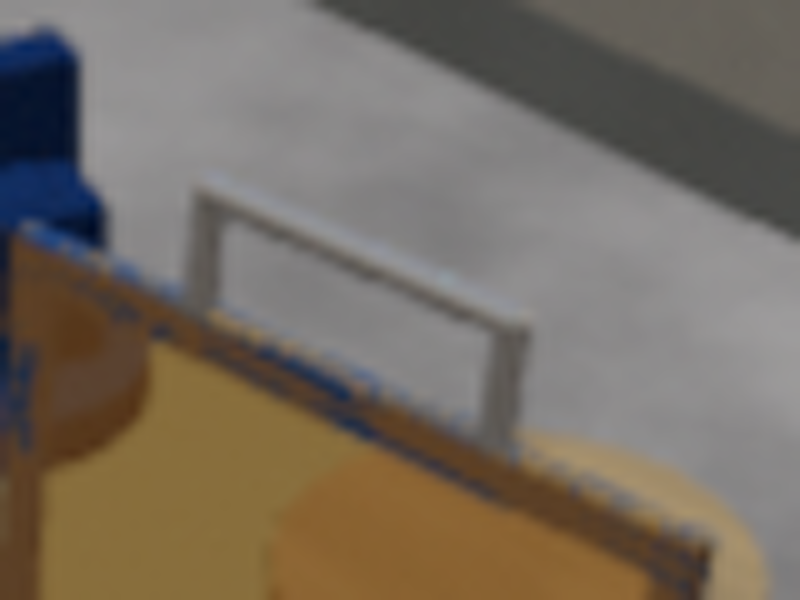

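View pics/t11e.png

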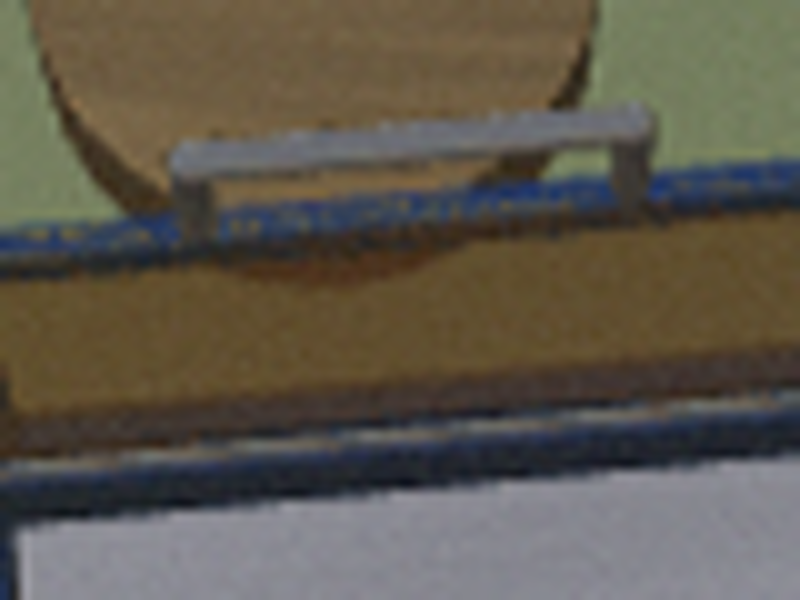

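Request:
move_arm:
  steps:
    - [0.4,[0.4,-0.4,0.15],0]
    - [0.4,[0.6,-0.6,0],0]
    - [0.4,[0.6,-0.6,0],0]
    - [0.4,[0.6,-0.6,0],0]
    - [0.4,[0.6,-0.6,0],0]
    - [0.4,[0.6,-0.6,0],0]
    - [0.4,[0.56,-0.59,0],0]
    - [0.4,[0,0,0],0]
    - [0.4,[0,0,0],0]

```text
t: 40.7
tool_pos: [687.0, 39.8, 493.6]
eef_rot: [-1.571, 0.0, 0.111]
force: [-0.5, 0.3, 0.8]
finger_gap: 34.3
```

Request:
move_arm:
  steps:
    - [0.4,[0,0,-0.4],0]
    - [0.4,[0,0,-0.4],0]
    - [0.4,[0,0,-0.22],0]
    - [0.4,[0,0,0],0]
    - [0,[0,0,0],0]
    - [0,[0,0,0],0]
    - [0,[0,0,0],0]
    - [0,[0,0,0],0]
  grip_force: 60

```text
t: 41.7
tool_pos: [686.5, 39.7, 433.8]
eef_rot: [-1.571, 0.0, 0.109]
force: [-6.1, 0.8, 2.8]
finger_gap: 9.9
```

```bash
python3 - <<'E'
import numpy as np
c,s=np.cos(.106),np.sin(.106)
th=np.linspace(1.63,0,21)
P=np.array([[c*(86-219*np.cos(t+.018)),s*(86-219*np.cos(t+.018)),62+219*np.sin(t+.018)] for t in th])
for t,d in zip(th[1:],np.diff(P,axis=0)/60): print(round(t,2),np.round(d,3).tolist())
E
```

```text
1.55 [-0.296, -0.031, 0.011]
1.47 [-0.295, -0.031, -0.013]
1.39 [-0.293, -0.031, -0.038]
1.3 [-0.289, -0.031, -0.061]
1.22 [-0.283, -0.03, -0.085]
1.14 [-0.276, -0.029, -0.108]
1.06 [-0.266, -0.028, -0.13]
0.98 [-0.255, -0.027, -0.151]
0.9 [-0.241, -0.026, -0.172]
0.82 [-0.227, -0.024, -0.191]
0.73 [-0.211, -0.022, -0.209]
0.65 [-0.193, -0.021, -0.225]
0.57 [-0.174, -0.019, -0.24]
0.49 [-0.154, -0.016, -0.254]
0.41 [-0.133, -0.014, -0.266]
0.33 [-0.111, -0.012, -0.276]
0.24 [-0.088, -0.009, -0.284]
0.16 [-0.065, -0.007, -0.29]
0.08 [-0.041, -0.004, -0.294]
0.0 [-0.017, -0.002, -0.297]
```

Request:
move_arm:
  steps:
    - [0,[-0.296,-0.031,0.011],0]
    - [0,[-0.295,-0.031,-0.013],0]
    - [0,[-0.293,-0.031,-0.038],0]
    - [0,[-0.289,-0.031,-0.061],0]
    - [0,[-0.283,-0.03,-0.085],0]
    - [0,[-0.276,-0.029,-0.108],0]
    - [0,[-0.266,-0.028,-0.13],0]
    - [0,[-0.255,-0.027,-0.151],0]
    - [0,[-0.241,-0.026,-0.172],0]
    - [0,[0,0,0],0]

```text
t: 42.95
tool_pos: [536.3, 23.7, 389.0]
eef_rot: [-1.571, 0.0, 0.109]
force: [-8.9, -1.8, 7.2]
finger_gap: 10.0
```

Request:
move_arm:
  steps:
    - [0,[-0.235,-0.024,-0.185],0]
    - [0,[-0.211,-0.022,-0.209],0]
    - [0,[-0.193,-0.021,-0.225],0]
    - [0,[-0.174,-0.019,-0.24],0]
    - [0,[-0.154,-0.016,-0.254],0]
    - [0,[-0.133,-0.014,-0.266],0]
    - [0,[0,0,0],0]

```text
t: 43.82
tool_pos: [469.8, 16.6, 304.4]
eef_rot: [-1.571, 0.006, 0.109]
force: [-13.7, -3.5, 3.0]
finger_gap: 10.1
```

```bash
python3 - <<'E'
from h import *
im=shot("side","s12"); crop(im,180,60,380,210,"s12c"); print(observe()['force'])
E
```

```text
[-14.6463872   -3.94986633   3.91987266]
```

View pics/s12c.png

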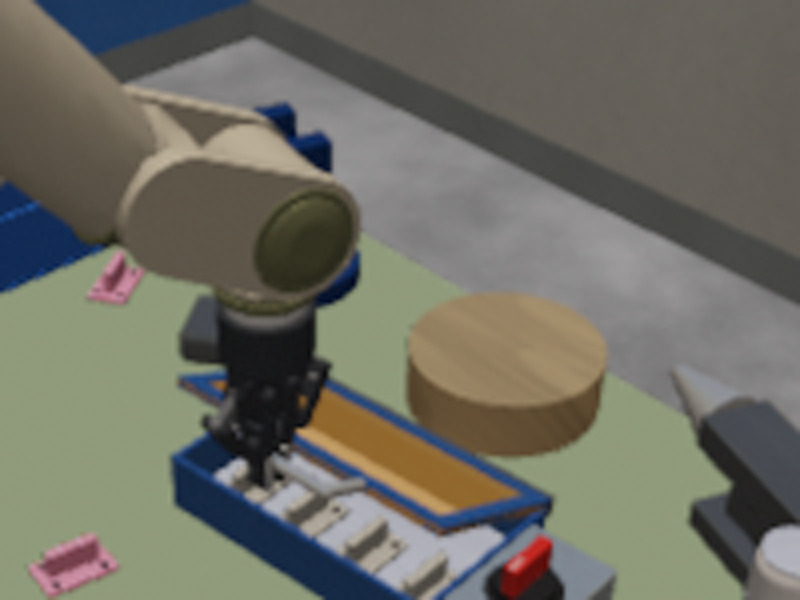

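Request:
move_arm:
  steps:
    - [0,[-0.06,-0.006,-0.12],0]
    - [0,[-0.055,-0.006,-0.12],0]
    - [0,[-0.05,-0.005,-0.12],0]
    - [0,[-0.045,-0.005,-0.12],0]
    - [0,[-0.04,-0.004,-0.12],0]
    - [0,[-0.035,-0.003,-0.12],0]
    - [0,[-0.03,-0.003,-0.12],0]
    - [0,[-0.025,-0.003,-0.12],0]
    - [0,[-0.02,-0.002,-0.12],0]
    - [0,[-0.015,-0.002,-0.12],0]
    - [0,[-0.01,0,-0.12],0]
    - [0,[-0.005,0,-0.08],0]
    - [0,[0,0,0],0]

```text
t: 45.5
tool_pos: [448.1, 14.2, 220.3]
eef_rot: [-1.571, 0.001, 0.109]
force: [-4.1, -3.2, -4.6]
finger_gap: 10.1
```

```bash
python3 - <<'E'
from h import *
im=shot("side","s13"); crop(im,180,90,380,240,"s13c"); print(observe()['force'])
E
```

```text
[-3.24729438 -3.05453812 -4.50100262]
```

View pics/s13c.png

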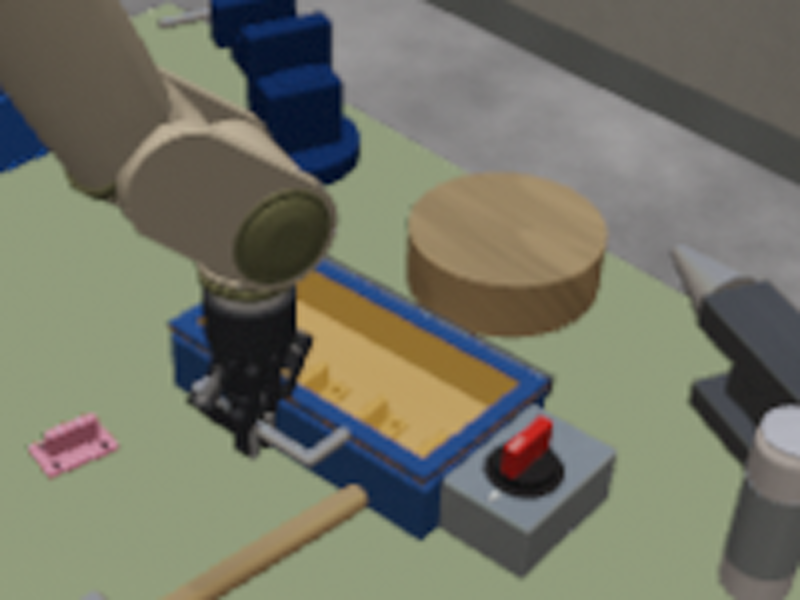

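Request:
move_arm:
  steps:
    - [0,[0,0,-0.05],0]
    - [0,[0,0,-0.05],0]
    - [0,[0,0,-0.05],0]
    - [0,[0,0,0],0]
    - [0,[0,0,0],0]

```text
t: 46.18
tool_pos: [447.8, 14.2, 211.6]
eef_rot: [-1.571, 0.001, 0.109]
force: [-5.4, -4.6, -2.5]
finger_gap: 10.1
```

Request:
move_arm:
  steps:
    - [0,[0,0,-0.04],0]
    - [0,[0,0,-0.04],0]
    - [0,[0,0,0],0]
    - [0,[0,0,0],0]

```text
t: 46.68
tool_pos: [447.4, 14.4, 210.4]
eef_rot: [-1.572, -0.001, 0.11]
force: [-20.2, -2.8, 55.2]
finger_gap: 10.1
```

```bash
python3 - <<'E'
from h import *
im=shot("side","s14"); crop(im,210,130,330,220,"s14c"); print(observe()['force'])
im=np.ascontiguousarray(cv2.imread("pics/s13.png")[:,:,::-1]); crop(im,210,130,330,220,"s13d")
E
```

```text
[-20.09399267  -3.10083651  54.93121134]
```

View pics/s14c.png

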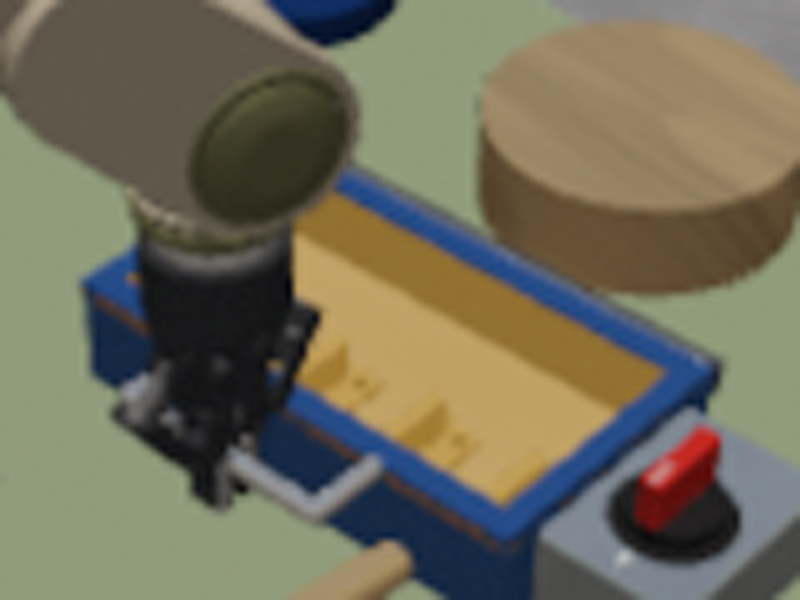

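View pics/s13d.png

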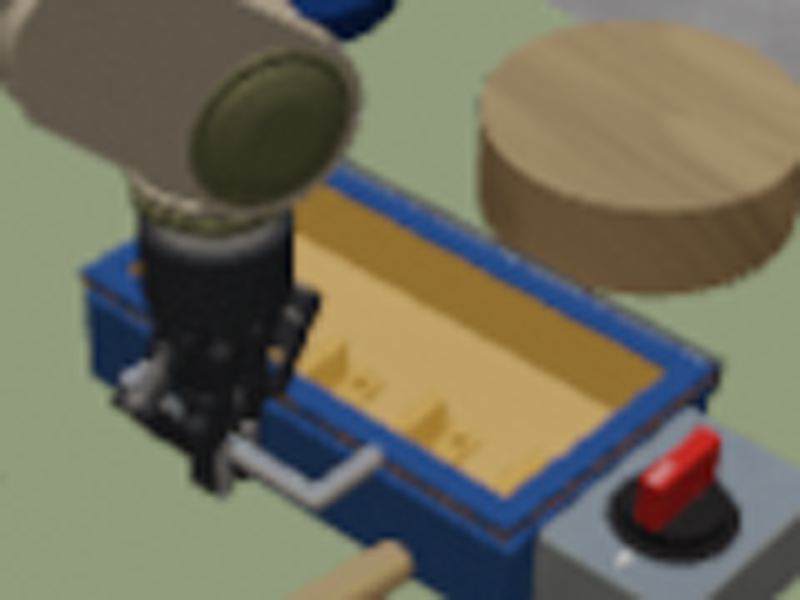

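Fz rose to +55 N, so the cover is on its stop. I'll relieve the pressure and release.

Request:
move_arm:
  steps:
    - [0,[0,0,0.04],0]
    - [0.35,[0,0,0],0]
    - [0.35,[0,0,0],0]
    - [0.35,[0,0,0],0]
    - [0.35,[0,0,0.5],0]
    - [0.35,[0,0,0.8],0]
    - [0.35,[0,0,0.8],0]
    - [0.35,[-0.1,0.7,0],0]
    - [0.35,[-0.1,0.9,0],0]
    - [0.35,[-0.1,0.9,0],0]
    - [0.35,[-0.1,0.9,0],0]
    - [0.35,[0,0,0],0]

```text
t: 48.22
tool_pos: [423.4, 221.2, 335.1]
eef_rot: [-1.57, 0.0, 0.114]
force: [-0.8, 0.3, -0.2]
finger_gap: 29.9
```

```bash
python3 - <<'E'
from h import *
im=shot("side","s15"); crop(im,210,130,330,220,"s15c"); print(observe()['force'])
t=shot("top","t15"); crop(t,195,120,335,225,"t15c")
print("blue top",rects("top",t,60,(105,100,40),(125,255,255),300))
print("red",rects("top",t,102,(0,150,110),(6,255,255),20))
print(teal_side(im,11))
z=cv2.imread("pics/s0b.png") if False else cv2.imread("pics/side0.png")[:,:,::-1]
crop(np.ascontiguousarray(z),210,130,330,220,"s0c")
E
```

```text
[0.19388059 0.17145263 0.69319498]
blue top [(580, 28, 304, 174, -83.8, 249, 162), (630, 653, 218, 177, 0.1, 64, 146), (849, 441, 272, 145, 56.1, 135, 87)]
red [(590, -168, 48, 13, 7.3, 309, 157)]
[(438, -364, 76, 41, 7.2, 324, 278), (504, 632, 66, 45, -9.2, 164, 131)]
```

View pics/s15c.png

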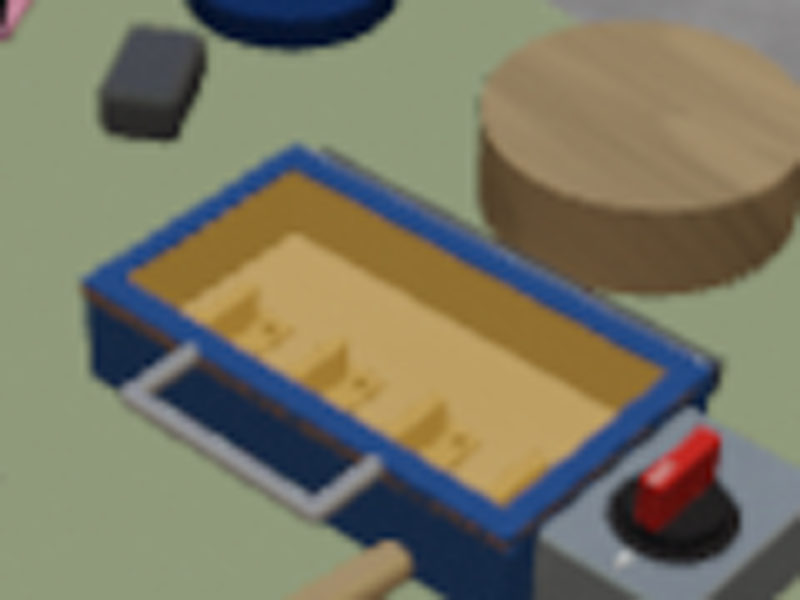

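View pics/s0c.png

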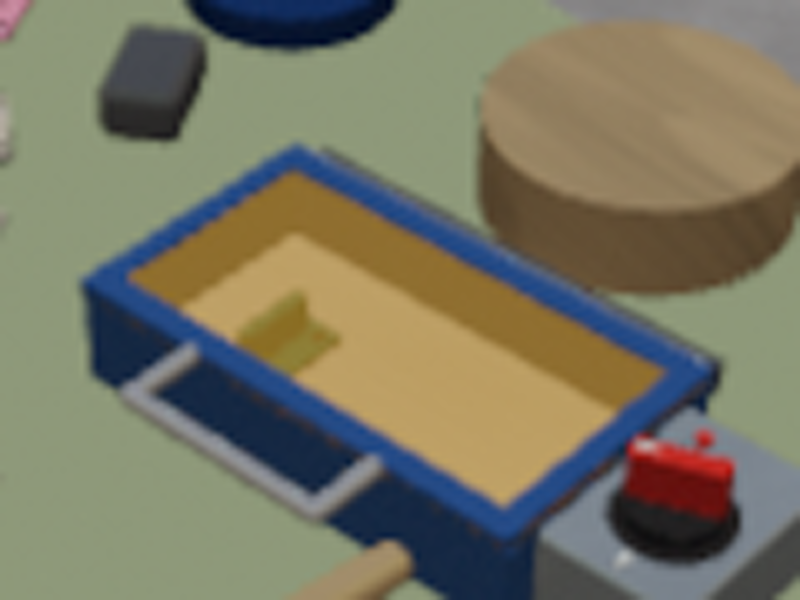

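View pics/t15c.png

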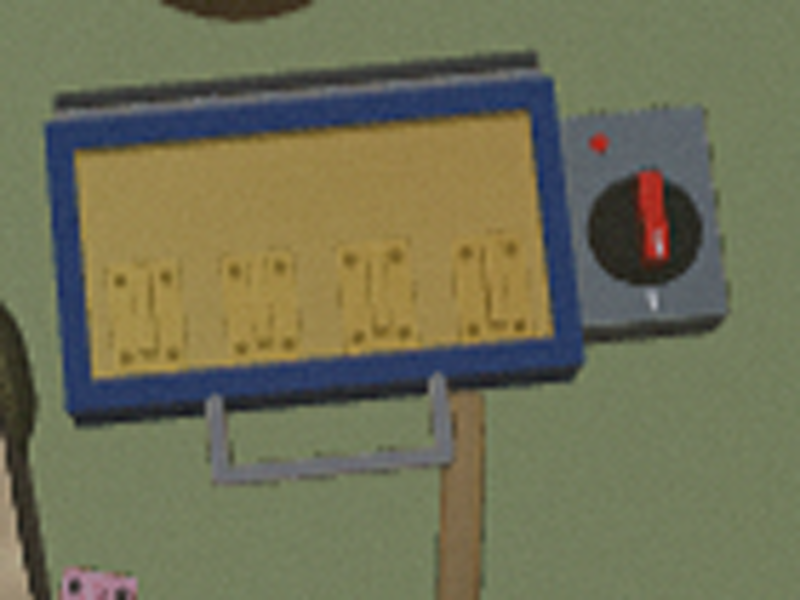

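```bash
python3 - <<'E'
from h import *
for a,b,r in(("side0","s15",(186,208,226,262)),("top0","t15",(185,206,228,276)),("side0","s15",(150,165,262,285))):
    A=cv2.imread(f"pics/{a}.png",0)[r[0]:r[1],r[2]:r[3]].astype(np.float32);B=cv2.imread(f"pics/{b}.png",0)[r[0]:r[1],r[2]:r[3]].astype(np.float32)
    print(cv2.phaseCorrelate(A,B))
print(proj("side",[[448,14,66],[449,14,74.8]]))
E
```

```text
((-0.03409674326829304, -0.05705978349078755), 1.0091187188194857)
((-0.027217831219722655, 0.033809564246695345), 1.0246293213632371)
((0.05125154579289415, 0.48552285475150914), 1.004937572611703)
[[243.42386899 196.7542429 ]
 [243.58188882 194.71584091]]
```

The handle shift against the start picture is under 0.06 px, so the cover is down on its stop. The knob is still off. I'll go above the knob.

Request:
move_arm:
  steps:
    - [0.5,[0.28,-0.647,0],0.9]
    - [0.5,[0.28,-0.647,0],0.9]
    - [0.5,[0.28,-0.647,0],0.9]
    - [0.5,[0.28,-0.647,0],0.9]
    - [0.5,[0.28,-0.647,0],0.9]
    - [0.5,[0.28,-0.647,0],0.9]
    - [0.5,[0.28,-0.647,0],0.9]
    - [0.5,[0.28,-0.647,0],0.9]
    - [0.5,[0.28,-0.647,0],0.9]
    - [0.5,[0.28,-0.647,0],0.92]
    - [0.5,[0,0,0],0]
    - [0.5,[0,0,0],0]

```text
t: 49.82
tool_pos: [591.5, -170.4, 335.1]
eef_rot: [-1.57, -0.001, 1.68]
force: [-0.3, 0.7, -0.3]
finger_gap: 42.6
```

Request:
move_arm:
  steps:
    - [0.5,[0,0.05,-0.5],0]
    - [0.5,[0,0,-0.5],0]
    - [0.5,[0,0,-0.4],0]
    - [0.5,[0,0,0],0]
    - [0,[0,0,0],0]
    - [0,[0,0,0],0]
    - [0,[0,0,0],0]
    - [0,[0,0,0],0]
    - [0,[0,0,0],0]
  grip_force: 80

```text
t: 50.95
tool_pos: [592.1, -165.8, 253.2]
eef_rot: [-1.573, -0.001, 1.683]
force: [-1.7, 6.3, 5.7]
finger_gap: 12.2
```

Request:
move_arm:
  steps:
    - [0,[0,0,0],-0.7]
    - [0,[0,0,0],-0.9]
    - [0,[0,0,0],-0.9]
    - [0,[0,0,0],-0.9]
    - [0,[0,0,0],-0.9]
    - [0,[0,0,0],-0.9]
    - [0,[0,0,0],-0.9]
    - [0,[0,0,0],-0.9]
    - [0,[0,0,0],0]
    - [0,[0,0,0],0]

```text
t: 52.2
tool_pos: [591.5, -167.2, 253.1]
eef_rot: [-1.572, 0.002, 0.462]
force: [-6.8, -2.0, 7.3]
finger_gap: 12.6
```

Request:
move_arm:
  steps:
    - [0.5,[0,0,0],0]
    - [0.5,[0,0,0],0]
    - [0.5,[0,0,0],0]
    - [0.5,[0,0,0.5],0]
    - [0.5,[0,0,0.8],0]
    - [0.5,[0,0,0.8],0]
    - [0.5,[-0.6,0.5,0],0]
    - [0.5,[-0.6,0.7,0],0]
    - [0.5,[-0.6,0.7,0],0]
    - [0.5,[-0.5,0.7,0],0]
    - [0.5,[0,0.8,0],0]
    - [0.5,[0,0.8,0],0]
    - [0.5,[0,0.8,0],0]
    - [0.5,[0,0.8,0],0]
    - [0.5,[0,0.8,0],0]
    - [0.5,[0,0,0],0]
    - [0.5,[0,0,0],0]

```text
t: 54.32
tool_pos: [454.1, 228.9, 377.3]
eef_rot: [-1.571, 0.0, 0.462]
force: [-1.1, -0.4, 0.4]
finger_gap: 42.7
```

```bash
python3 - <<'E'
from h import *
im=shot("side","s16"); t=shot("top","t16"); crop(t,150,90,430,300,"t16c"); crop(im,200,130,400,300,"s16c")
print("red",rects("top",t,102,(0,150,110),(6,255,255),20))
print("tealside",teal_side(im,11))
for a,b,r in(("side0","s16",(186,208,226,262)),("top0","t16",(185,206,228,276))):
    A=cv2.imread(f"pics/{a}.png",0)[r[0]:r[1],r[2]:r[3]].astype(np.float32);B=cv2.imread(f"pics/{b}.png",0)[r[0]:r[1],r[2]:r[3]].astype(np.float32)
    print(cv2.phaseCorrelate(A,B))
print(observe()['tool_pos'])
E
```

```text
red [(590, -167, 49, 12, -62.4, 309, 157)]
tealside [(439, -364, 76, 41, 7.8, 324, 279)]
((-0.053994398577348335, -0.046421369857712946), 1.0093206643230386)
((-0.09529370718518493, -0.043845344458219415), 1.0046680979430676)
[454.26422686 228.28251321 377.42551306]
```

View pics/t16c.png

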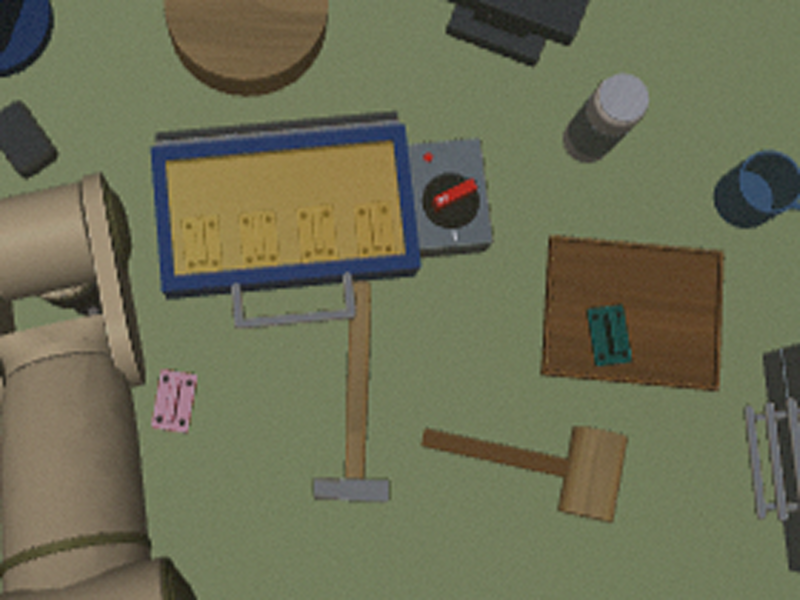

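View pics/s16c.png

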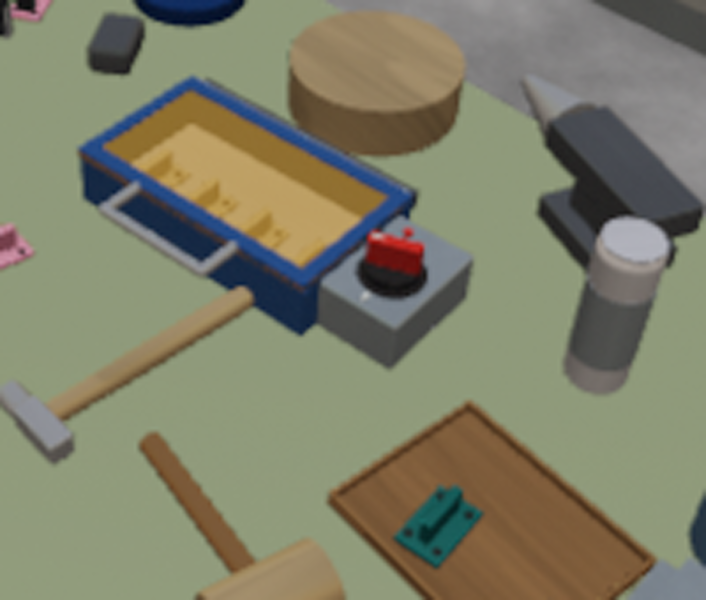

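Everything is in place: the knob bar reads -62.4° again (on), the cover is down, all four brackets are under it, and teal is flat in the tray. I'm handing in.

```bash
python3 -c "
from workcell import *
print(job_done())"
```

```text
the job is handed in; nothing more can be done
None
```

The changeover is finished and handed in; the hand-in call gives no verdict. I clicked the lamp off, lifted the cover fully up, and moved the teal bracket to the tray. I then loaded all four grey brackets flat in a row in the chamber, lowered the cover onto its stop and clicked the lamp on. It took about 54 s of the 210 s allowed.

**Last checks:**
- **Lamp:** the knob bar measures -62.4°, the same as the lamp-on start picture.
- **Cover:** the handle sits within 0.1 px of its start position in both views, so the cover is down.
- **Grey brackets:** before closing, each measured 68 × 42–43 mm at a yaw of about 6°. The pictures show all four apart and lying flat.
- **Bystanders:** the hammer, mallet, spray can and mug look unmoved in the final view. I compared bystanders only by eye, and the tin, wrench and most of the dolly were hidden behind the arm there.

**What disagreed:**
- The teal bracket was knocked about 40 mm during the run, from (466,-393) to (438,-364). It still lies flat inside the tray, so I left it.
- The cover came down onto its stop with the gripper about 9 mm lower than calculated. I pressed with up to about 55 N at the handle before letting go.

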